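# Gather the small wheels in the sorting tray and tip them into its cut-off corner

## Robot

A 7-joint arm with a two-finger parallel gripper is mounted at the origin on a cart in front of the work surface, level with it; the furniture and walls round the work are solid. World frame = base frame: x ahead of the robot, y to its left, z up, the work surface at z = 0. Lengths are in m, angles in rad, forces in N, time in s.
With the tool pointing down it reaches from about 0.425 to 1.025 m from the base axis. Payload 9.4 kg.
Tool frame: the origin (TCP) lies at the very end of the fingers, on their centre line; the grasp point (between the pads) lies bot.grasp_offset behind it (bot.grasp_offset is the distance from the TCP to the grasp point, in m); z points along the fingers, y is the direction in which the jaws open and shut (so a half turn about z gives the same grasp; the last joint's range is limited). The gripper opens to 93 mm and grips with 3 to 60 N. Pads are 15 mm wide; open, the fingers measure 128 mm over their backs; the gripper's body (75 mm by 188 mm) begins 65 mm behind the grasp point.
Start: joints at [1.135, 0.599, -0.003, 1.599, 0.002, 0.943, -0.08], TCP at [0.255, -0.679, 0.219] pointing down, gripper open.
Joint ranges: [-2.57, 2.57], [-0.35, 1.97], [-1.29, 1.29], [0.11, 2.56], [-1.05, 4.19], [0.11, 1.86], [-2.63, 2.63]. Speed limits (rad/s): [2.22, 2.22, 3.01, 3.01, 3.14, 3.14, 3.14].

## Interface

Orientations are given as a 3x3 rotation matrix whose columns are the frame's x, y, z axes.
In Python, from rig import monitor, capture, bot gives the robot as it stands.
- The arm moves only by the tool move_arm, never from a script. Its argument "plan" is a list that holds one entry, the list of rows, each a list of 5 numbers: the shift along the world's x, y, z in mm, then the turn about the world's z in degrees, then the finger opening in mm, from 0 to 93. A call has exactly 5 rows; each row is the pose to reach, as a shift and turn from the pose commanded when the call began; what a row does not reach only later rows make up. A row lasts 1/8 s, in which the tool goes at most 62.5 mm and 10.7 degrees, less where a joint would pass 70% of its speed; a pose out of reach is approached as far as the arm can. A call with a gripper value outside its range is refused whole. The fingers move at their own pace and stop on an object; the grip force is fixed at half the most. Time passes only in rows, so rows that repeat a pose let the fingers close, or fill a call up. It gives the time, the measured TCP pose, the force and the opening at its end, in the units of the state.
- monitor.state(): the state, without advancing time (a new reading comes with each control period).
- capture(name): name is "scene" or "top"; returns a dict with "image" (480x640x3 uint8, blue, green, red), "vfov" (degrees; the focal length in pixels is half the picture's height over the tangent of half this angle, whatever the lens; pixels are square), "cx", "cy" (the principal point, pixels), "k1" (the pictures are not rectified: a ray, as slopes to the right and down, at radius r is drawn at 1 + k1 r^2 times it, then the intrinsics apply), "camera_from_world" (4x4, takes a point from world to camera coordinates). Camera axes: x right, y down, z forward; pixel columns grow to the right and rows downward; lengths in m; the calibration is good to about 2 mm. A picture is of the moment at which its call begins. There is no depth.
- bot.close_job(): hands the job in, once; it reports no verdict.
The state is a dict: "t": time; "joint_pos": joint angles; "dq": joint speeds; "joint_efforts": joint torques, N m; "tcp_pos": TCP position; "orientation": TCP orientation; "wrist_force": force on the tool from outside, world axes, zero at the start; "wrist_torque": the same for the moment, N m; "finger_gap": opening from 0.0 (shut) to 1.0 (fully open).
Only numpy, scipy, OpenCV 4.12 (cv2) and the standard library are available. Lean on these libraries where they do the work, as an engineer would, in place of code of your own. Each camera call takes 0.05 s, during which the arm holds its last target.

## Task

Put the stray little polishing wheel that lies on the bench into the steel sorting tray with the other two. Then take the tray by its upright wooden grip, lift it a few centimetres clear of the bench and tip it by about 30 degrees, cut-off corner lowest, so that all three wheels slide together into that corner. Finish holding the tray like that, tilted and still in the air, and leave the other things on the bench where they stand.

Things in the scene. Friction and masses are not known exactly. Their poses are not given: they have to be found in the camera images.
- sorting_tray: open tray of polished steel, 134 (x) x 104 (y) mm, walls 26 mm high and 4 mm thick, floor 4 mm, 0.18 kg, loose. Origin: centre of its underside; z up. Its -x,-y corner is cut off at 45 degrees (24 mm off each side); a wooden grip stands on its +x end wall. Slippery inside: wheels slide from a slope of 9 to 15 degrees. Left of it a fixed wooden slat, 28 mm high, runs along the bench.
- grip (a point): centre of the tray's upright wooden grip, a block 14 mm thick (tray x) x 44 mm wide (tray y) x 38 mm tall, at tray (65, 0, 49) mm; its top is 68 mm above the tray's underside. Same axes as the tray. The walls below it end at 24 mm.
- cut_corner (a point): middle of the inner face of the cut-off corner, at floor level (top of the tray's floor): tray (-52, -37, 4) mm. Same axes as the tray.
- stray_wheel: small dark wheel with a shallow hollow in its face, 25 mm across and 8 mm thick, 15 g, lying flat on the bench outside the tray. Origin: centre of its underside; z is its axis.
- wheel_a: the same kind of wheel, 25 mm across and 8 mm thick, 15 g, lying flat and loose in the tray's half nearer the grip. Origin: centre of its underside.
- wheel_b: a like wheel, 23 mm across and 10 mm thick, 15 g, lying flat and loose in the tray's half nearer the grip. Origin: centre of its underside.
- round_tin: bystander: flat round aluminium tin, 39 mm across, 13 mm high, on the bench. Origin: centre of its underside.
- salve_tin: bystander: upright screw-lidded tin, 64 mm across, 56 mm high, beyond the tray. Origin: centre of its underside.
- flat_plate: bystander: flat dark plate, 70 x 74 mm, 13 mm thick, on the bench to the right. Origin: centre of its underside.
Things that resemble listed ones, but are neither listed nor needed, are in the scene too. Leave any turquoise look-alike of the sorting_tray alone.

How it is judged:
On the way, in this order (a step that is already met when the one before it is completed fails the run):
1. the stray wheel lies in the tray, let go, and the tray stands level on the bench (x of stray_wheel in the frame of sorting_tray between -0.065 and 0.065 m and y of stray_wheel in the frame of sorting_tray between -0.05 and 0.05 m and z of stray_wheel in the frame of sorting_tray between -0.002 and 0.02 m and contact force between the fingers and stray_wheel below 0.1 N and angle between sorting_tray's own z axis and vertical below 0.1 rad and height (world z) of sorting_tray below 0.01 m), for 0.2 s.
2. the tray is held by the gripper, lifted clear of the bench, with all three wheels in it (contact force between the fingers and sorting_tray above 1 N and height (world z) of each of cut_corner, sorting_tray above 0.02 m and x of wheel_a in the frame of sorting_tray between -0.065 and 0.065 m and y of wheel_a in the frame of sorting_tray between -0.05 and 0.05 m and z of wheel_a in the frame of sorting_tray between -0.002 and 0.02 m and x of wheel_b in the frame of sorting_tray between -0.065 and 0.065 m and y of wheel_b in the frame of sorting_tray between -0.05 and 0.05 m and z of wheel_b in the frame of sorting_tray between -0.002 and 0.02 m and x of stray_wheel in the frame of sorting_tray between -0.065 and 0.065 m and y of stray_wheel in the frame of sorting_tray between -0.05 and 0.05 m and z of stray_wheel in the frame of sorting_tray between -0.002 and 0.02 m), for 0.2 s.
At the end, for the whole second after the job is handed in: The gripper still holds the tray in the air, tilted 20 to 51 degrees and still, its cut-off corner over 20 mm above the bench; all three wheels rest on its floor, each centre within 60 mm of the middle of the cut-off corner's inner face (contact force between the fingers and sorting_tray above 1 N and height (world z) of cut_corner above 0.02 m and height (world z) of grip above 0.05 m and angle between sorting_tray's own z axis and vertical between 0.35 and 0.9 rad and linear speed of each of sorting_tray, wheel_a, wheel_b, stray_wheel below 0.02 m/s and angular speed of sorting_tray below 0.15 rad/s and distance between each of wheel_a, wheel_b, stray_wheel and cut_corner below 0.06 m and z of wheel_a in the frame of sorting_tray between -0.002 and 0.015 m and z of wheel_b in the frame of sorting_tray between -0.002 and 0.015 m and z of stray_wheel in the frame of sorting_tray between -0.002 and 0.015 m); the arm keeps its last pose, push and grip.
It fails at once if a bystander (round tin) is moved by more than 25 mm (distance of round_tin from where it was at the start of the episode above 0.025 m).
It fails at once if a bystander (salve tin) is moved by more than 25 mm (distance of salve_tin from where it was at the start of the episode above 0.025 m).
It fails at once if a bystander (flat plate) is moved by more than 25 mm (distance of flat_plate from where it was at the start of the episode above 0.025 m).
It also fails if it takes over 56 s, if anything falls off the work surface, if the arm or the gripper's body presses on something with over 40 N, if the wrist force passes 120 N, or if a joint passes its speed limit or range.

## Working session

There is one attempt and no reset: what is moved stays moved. The work goes in short steps, Python scripts to look and compute and a tool call to move; the robot and the scene stay as the last step left them, time stands still between calls to the robot, and variables do not carry over. Pictures are saved under pics/ and viewed, and the job is handed in when it is done.

Besides the shell and the picture viewer there is one more tool, called after "Emit:" by a JSON object that holds its "fn" and its "kwargs". move_arm: Moves the arm, as the interface text tells. Its arguments: {"type":"object","properties":{"plan":{"type":"array"}},"required":["plan"]}

```bash
ls; mkdir -p pics; python3 - <<'E'
from rig import monitor, capture, bot
import cv2, numpy as np
s=monitor.state(); print(s); print(bot.grasp_offset, [a for a in dir(bot) if a[0]!='_'])
for n in ("scene","top"):
    c=capture(n); cv2.imwrite(f"pics/{n}0.png",c["image"]); print({k:v for k,v in c.items() if k!="image"})
E
```

```text
pics
{'t': 0.0, 'joint_pos': array([ 1.13529133,  0.60008865, -0.00255434,  1.60012766,  0.00180663,
        0.94291142, -0.07979213]), 'dq': array([-0.00073569,  0.00031784, -0.00056969,  0.0015083 ,  0.00027155,
       -0.00057643, -0.00155911]), 'joint_efforts': array([ 4.27482519e-04, -7.65075588e+01,  1.49695370e+00, -2.52357262e+01,
       -5.24715765e-02,  1.69198582e-02,  1.40629004e-04]), 'tcp_pos': array([ 0.25440251, -0.67837385,  0.21778696]), 'orientation': array([[ 9.36289181e-01,  3.51229448e-01, -6.67297754e-04],
       [ 3.51230054e-01, -9.36288174e-01,  1.38004151e-03],
       [-1.40071777e-04, -1.52649296e-03, -9.99998825e-01]]), 'wrist_force': array([ 0.33808833, -0.10029924,  0.13242961]), 'wrist_torque': array([0.0186983 , 0.02381722, 0.00934546]), 'finger_gap': 1.001858313865795}
0.0188 ['IKError', 'close_job', 'grasp_offset']
{'vfov': 49.83743135592907, 'cx': 326.96224784499884, 'cy': 240.26370201527035, 'k1': -0.12318356712245089, 'camera_from_world': array([[ 0.89466317, -0.4466066 ,  0.01097045, -0.57836259],
       [-0.30083884, -0.620445  , -0.7242541 ,  0.22710034],
       [ 0.33026322,  0.64466313, -0.6894459 ,  0.76590044],
       [ 0.        ,  0.        ,  0.        ,  1.        ]])}
{'vfov': 51.63076173044153, 'cx': 322.0976164974094, 'cy': 238.70138972256782, 'k1': -0.05360817147589369, 'camera_from_world': array([[-0.01958378, -0.99919423,  0.03503371, -0.00885993],
       [-0.99245248,  0.0151851 , -0.121686  ,  0.60899523],
       [ 0.12105596, -0.03715237, -0.99195018,  0.87970357],
       [ 0.        ,  0.        ,  0.        ,  1.        ]])}
```

View pics/scene0.png

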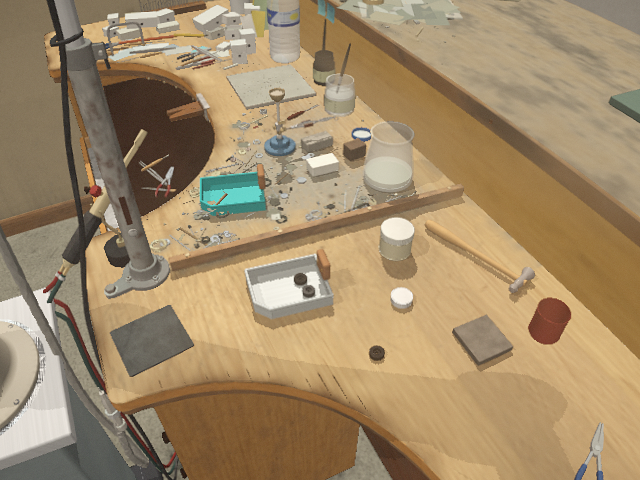

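View pics/top0.png

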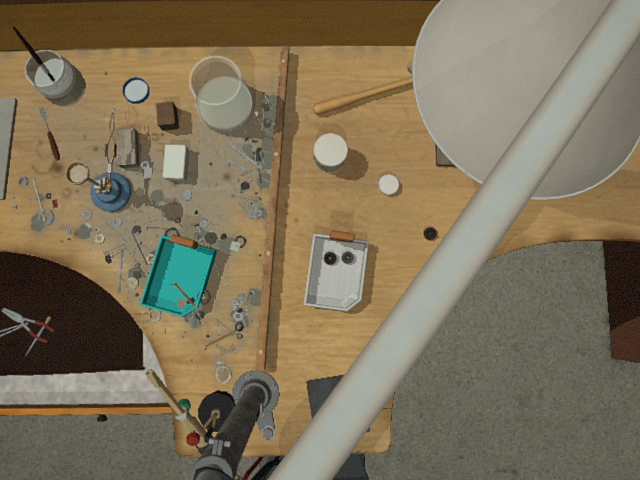

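```bash
cat > h.py <<'E'
import numpy as np, cv2
from rig import monitor, capture, bot
def K(c):
    f=240/np.tan(np.radians(c["vfov"]/2)); return np.array([[f,0,c["cx"]],[0,f,c["cy"]],[0,0,1]]), np.array([c["k1"],0,0,0,0])
def proj(c,P):
    k,d=K(c); T=c["camera_from_world"]; P=np.atleast_2d(np.array(P,float))
    return cv2.projectPoints(P,cv2.Rodrigues(T[:3,:3])[0],T[:3,3],k,d)[0][:,0]
def ray(c,p):
    k,d=K(c); T=c["camera_from_world"]
    u=cv2.undistortPoints(np.array([[p]],float),k,d)[0,0]
    D=T[:3,:3].T@np.array([u[0],u[1],1]); O=-T[:3,:3].T@T[:3,3]; return O,D/np.linalg.norm(D)
def onz(c,p,z):
    O,D=ray(c,p); return O+D*(z-O[2])/D[2]
def tri(c1,p1,c2,p2):
    O1,D1=ray(c1,p1);O2,D2=ray(c2,p2)
    A=np.stack([D1,-D2],1); t=np.linalg.lstsq(A,O2-O1,rcond=None)[0]
    a=O1+t[0]*D1;b=O2+t[1]*D2; return (a+b)/2, np.linalg.norm(a-b)
def crop(c,name,x0,y0,w,h,s):
    cv2.imwrite("pics/"+name,cv2.resize(c["image"][y0:y0+h,x0:x0+w],None,fx=s,fy=s,interpolation=cv2.INTER_CUBIC))
E
python3 - <<'E'
from h import *
import pickle
S=capture("scene");T=capture("top"); pickle.dump((S,T),open("c0.pkl","wb"))
crop(S,"s0crop.png",235,235,160,132,5)
crop(T,"t0crop.png",295,215,150,110,5)
E
```

```text
(no output)
```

View pics/s0crop.png

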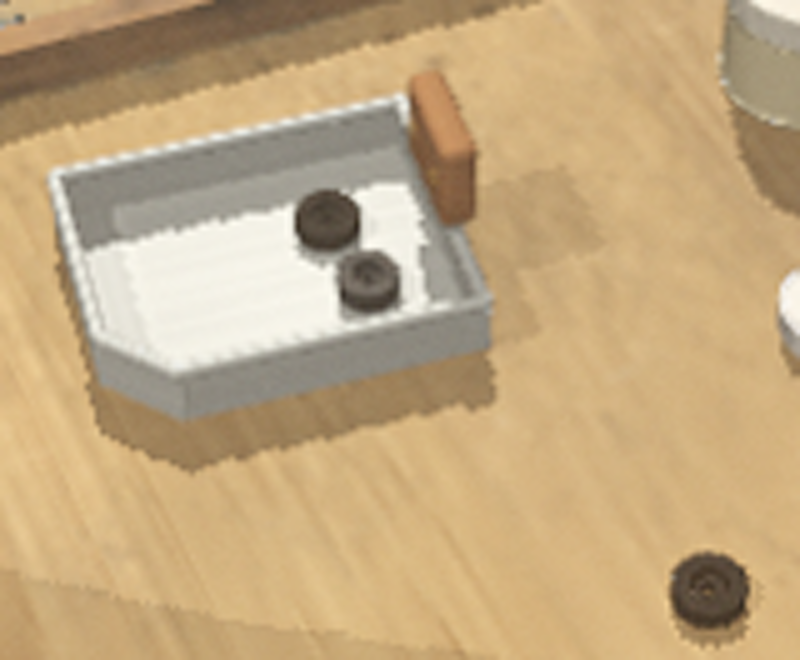

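View pics/t0crop.png

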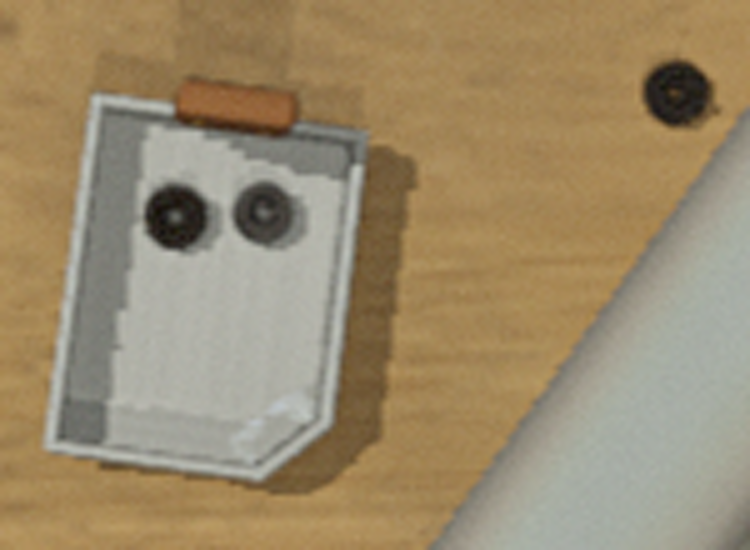

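```bash
cat > m0.py <<'E'
from h import *
import pickle
from scipy.optimize import least_squares
S,T=pickle.load(open("c0.pkl","rb"))
t=lambda x,y:(295+x/5-.4,215+y/5-.4); s=lambda x,y:(235+x/5-.4,235+y/5-.4)
mod=np.array([[67,52,26],[67,-52,26],[-67,52,26],[-67,-28,26],[-43,-52,26]])/1e3
tp=[t(95,95),t(367,132),t(46,450),t(258,480),t(332,420)]
sp=[s(405,97),s(490,300),s(52,174),s(95,336),s(183,377)]
for a,b,m in zip(tp,sp,mod): p,e=tri(T,a,S,b); print("corner",m*1e3,np.round(p*1e3,1),"gap",round(e*1e3,1))
def P(q,m=mod):
    c,s_=np.cos(q[3]),np.sin(q[3]); return m@np.array([[c,s_,0],[-s_,c,0],[0,0,1]])+q[:3]
f=lambda q:np.r_[(proj(T,P(q))-tp).ravel(),(proj(S,P(q))-sp).ravel()]
r=least_squares(f,[.6,-.05,0,-.1]); q=r.x; print("tray",np.round(q[:3]*1e3,1),np.degrees(q[3]),"rms px",np.sqrt(np.mean(r.fun**2)))
R=np.array([[np.cos(q[3]),-np.sin(q[3])],[np.sin(q[3]),np.cos(q[3])]])
def intray(p): return R.T@(p[:2]-q[:2])
print("grip",P(q,np.array([[.065,0,.068]]))*1e3)
for n,a,b in [("stray",t(678,93),s(709,583)),("w_left",t(176,215),s(328,212)),("w_right",t(267,213),s(370,273)),("griptopmid",t(237,90),s(443,110)),("roundtin",(388.5,183.5),(402,295)),("salve",(330,150),(397.5,229))]:
    p,e=tri(T,a,S,b); print(n,np.round(p*1e3,1),"gap",round(e*1e3,1),"intray",np.round(intray(p)*1e3,1))
E
python3 m0.py
python3 - <<'E'
import pickle
from h import *
S,T=pickle.load(open("c0.pkl","rb"))
crop(T,"t0slat.png",240,30,120,120,5)
E
```

```text
corner [67. 52. 26.] [620.4  -4.3  24.5] gap 0.4
corner [ 67. -52.  26.] [ 604.3 -106.    25.6] gap 0.5
corner [-67.  52.  26.] [489.3  16.   24.5] gap 1.7
corner [-67. -28.  26.] [476.5 -62.   25.6] gap 1.3
corner [-43. -52.  26.] [497.5 -90.   24. ] gap 0.3
tray [547.  -44.9  -1.5] -8.754370822591994 rms px 0.4220138381218444
grip [[611.26628187 -54.82529339  66.54993681]]
stray [ 619.8 -229.4    8.8] gap 0.1 intray [ 100.  -171.2]
w_left [575.5 -34.3  12.9] gap 0.1 intray [26.6 14.9]
w_right [575.8 -68.7  15.1] gap 0.6 intray [ 32.1 -19.1]
griptopmid [613.8 -53.7  66.4] gap 4.0 intray [67.3  1.5]
roundtin [ 717.2 -151.    13.5] gap 0.3 intray [184.3 -79. ]
salve [773.6 -37.1  52.8] gap 1.2 intray [222.8  42.2]
```

View pics/t0slat.png

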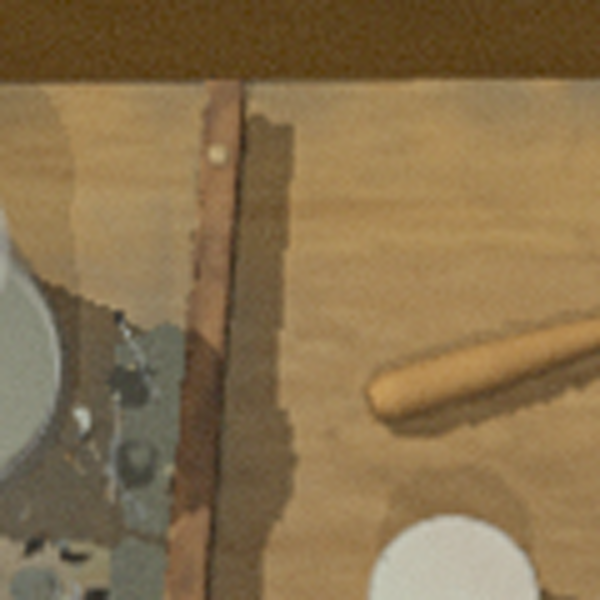

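```bash
python3 - <<'E'
from h import *
import pickle
S,T=pickle.load(open("c0.pkl","rb"))
for c in(S,T): print(-c["camera_from_world"][:3,:3].T@c["camera_from_world"][:3,3])
# where along top-cam rays does it leave the scene view
for p in [(550,90),(420,50),(500,200),(620,20),(460,260),(300,460)]:
    print(p)
    for z in (.0,.2,.3,.4,.5,.6,.7,.8):
        X=onz(T,p,z); u=proj(S,[X])[0]; d=(S["camera_from_world"]@np.r_[X,1])[2]
        print("  z",z,np.round(X,2),np.round(u),"depth",round(d,2))
# slat points
print("slat top right edge", [np.round(onz(T,p,.028)*1e3) for p in [(288,46),(270,320),(268,370)]])
E
```

```text
[ 0.33281157 -0.61114505  0.69887017]
[0.49773196 0.01458262 0.9470387 ]
(550, 90)
  z 0.0 [ 0.92 -0.5   0.  ] [628. 409.] depth 0.75
  z 0.2 [ 0.83 -0.39  0.2 ] [587. 298.] depth 0.65
  z 0.3 [ 0.78 -0.34  0.3 ] [558. 226.] depth 0.6
  z 0.4 [ 0.74 -0.28  0.4 ] [522. 140.] depth 0.55
  z 0.5 [ 0.7  -0.23  0.5 ] [477.  39.] depth 0.5
  z 0.6 [ 0.65 -0.17  0.6 ] [421. -76.] depth 0.46
  z 0.7 [ 0.61 -0.12  0.7 ] [ 356. -197.] depth 0.41
  z 0.8 [ 0.56 -0.07  0.8 ] [ 285. -299.] depth 0.36
(420, 50)
  z 0.0 [ 1.   -0.23  0.  ] [550. 277.] depth 0.95
  z 0.2 [ 0.89 -0.18  0.2 ] [517. 192.] depth 0.81
  z 0.3 [ 0.84 -0.15  0.3 ] [496. 138.] depth 0.74
  z 0.4 [ 0.79 -0.13  0.4 ] [469.  73.] depth 0.67
  z 0.5 [ 0.74 -0.1   0.5 ] [435.  -4.] depth 0.6
  z 0.6 [ 0.68 -0.07  0.6 ] [393. -95.] depth 0.53
  z 0.7 [ 0.63 -0.05  0.7 ] [ 341. -198.] depth 0.46
  z 0.8 [ 0.58 -0.02  0.8 ] [ 281. -293.] depth 0.39
(500, 200)
  z 0.0 [ 0.69 -0.38  0.  ] [463. 411.] depth 0.75
  z 0.2 [ 0.65 -0.29  0.2 ] [431. 295.] depth 0.65
  z 0.3 [ 0.63 -0.25  0.3 ] [410. 221.] depth 0.6
  z 0.4 [ 0.61 -0.21  0
[... 876 characters left out ...]
0.5 [ 0.53 -0.13  0.5 ] [287.  29.] depth 0.51
  z 0.6 [ 0.52 -0.1   0.6 ] [263. -81.] depth 0.46
  z 0.7 [ 0.52 -0.06  0.7 ] [ 238. -197.] depth 0.41
  z 0.8 [ 0.51 -0.03  0.8 ] [ 217. -293.] depth 0.36
(300, 460)
  z 0.0 [0.2  0.03 0.  ] [ 87. 328.] depth 0.85
  z 0.2 [0.27 0.03 0.2 ] [ 87. 231.] depth 0.73
  z 0.3 [0.3  0.02 0.3 ] [ 88. 170.] depth 0.67
  z 0.4 [0.33 0.02 0.4 ] [91. 98.] depth 0.61
  z 0.5 [0.36 0.02 0.5 ] [96. 14.] depth 0.55
  z 0.6 [0.39 0.02 0.6 ] [105. -82.] depth 0.49
  z 0.7 [0.42 0.02 0.7 ] [ 120. -187.] depth 0.43
  z 0.8 [0.45 0.02 0.8 ] [ 147. -279.] depth 0.37
slat top right edge [array([994.,  40.,  28.]), array([462.,  78.,  28.]), array([372.,  83.,  28.])]
```

Emit:
{"fn": "move_arm", "kwargs": {"plan": [[[36,45,-16,-6,60],[72,90,-32,-12,60],[108,135,-48,-18,60],[144,180,-64,-24,60],[180,225,-80,-29.3,60]]]}}

```text
t: 0.82
tcp_pos: [0.4356, -0.4524, 0.1382]
orientation: [[0.988, -0.155, 0.0], [-0.155, -0.988, -0.0], [0.0, 0.0, -1.0]]
wrist_force: [0.7, 0.2, -0.4]
finger_gap: 0.646
```

```bash
python3 - <<'E'
from h import *
np.set_printoptions(precision=4,suppress=True)
s=monitor.state(); print(s["t"],s["joint_pos"],s["tcp_pos"],s["orientation"],s["finger_gap"],s["wrist_force"])
S=capture("scene");T=capture("top")
cv2.imwrite("pics/s1.png",S["image"]);cv2.imwrite("pics/t1.png",T["image"])
E
```

```text
0.825 [ 0.6244  0.5807  0.1344  1.9069 -0.12    0.6615 -0.895 ] [ 0.4356 -0.4524  0.1382] [[ 0.9879 -0.1553  0.0001]
 [-0.1553 -0.9879 -0.0001]
 [ 0.0002  0.0001 -1.    ]] 0.6457691881088385 [ 0.7418  0.1583 -0.4037]
```

View pics/s1.png

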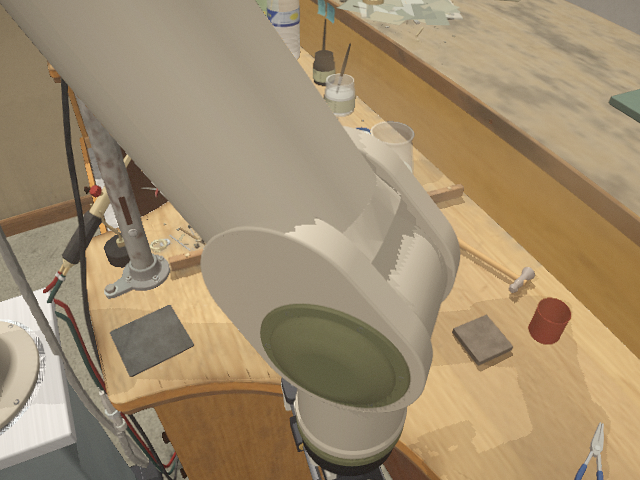

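View pics/t1.png

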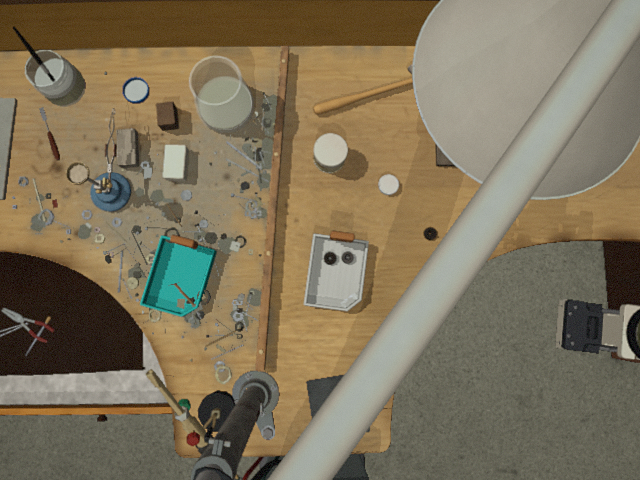

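```bash
cat > kin.py <<'E'
import numpy as np
from scipy.spatial.transform import Rotation as Ro
from scipy.optimize import least_squares
D=[([1.13529133,0.60008865,-0.00255434,1.60012766,0.00180663,0.94291142,-0.07979213],[0.25440251,-0.67837385,0.21778696],[[ 9.36289181e-01,3.51229448e-01,-6.67297754e-04],[3.51230054e-01,-9.36288174e-01,1.38004151e-03],[-1.40071777e-04,-1.52649296e-03,-9.99998825e-01]]),
([0.6244,0.5807,0.1344,1.9069,-0.12,0.6615,-0.895],[0.4356,-0.4524,0.1382],[[0.9879,-0.1553,0.0001],[-0.1553,-0.9879,-0.0001],[0.0002,0.0001,-1.]])]
z=lambda a:Ro.from_euler('z',a).as_matrix(); y=lambda a:Ro.from_euler('y',a).as_matrix()
ez=np.array([0,0,1.])
def fk(p,q,sg,full=False):
    h,L1,L2,yaw,off7,a1=p
    R=z(yaw+sg[0]*q[0]); sh=R@[a1,0,0]+[0,0,h]; R=R@y(q[1]); el=sh+L1*R@ez; R=R@z(sg[1]*q[2])@y(q[3]); w=el+L2*R@ez
    R=R@z(sg[2]*q[4])@y(q[5])@z(sg[3]*q[6]+off7); 
    if full: return sh,el,w,R
    return w,R   # w = wrist centre with d folded into h
def res(p,sg):
    r=[]
    for q,x,O in D:
        w,R=fk(p,q,sg); r+=list((w-x)*10)+list((R-np.array(O)).ravel())
    return r
if __name__=="__main__":
    import itertools
    out=[]
    for sg in itertools.product([1,-1],repeat=4):
        for o in(0,1.57,3.14,-1.57):
          for yw in (0,1.57,3.14,-1.57):
            r=least_squares(res,[.2,.5,.5,yw,o,0],args=(sg,)); out.append((r.cost,sg,np.round(r.x,3)))
    out.sort(key=lambda t:t[0])
    for o in out[:6]: print(o)
E
python3 kin.py
```

```text
(np.float64(0.001962760861210717), (-1, -1, -1, -1), array([-0.   ,  0.584,  0.445, -0.083,  1.487,  0.036]))
(np.float64(0.0019627608612107434), (-1, -1, -1, -1), array([-0.   ,  0.584,  0.445, -0.083,  1.487,  0.036]))
(np.float64(0.0019627608612107442), (-1, -1, -1, -1), array([-0.   ,  0.584,  0.445, -0.083,  1.487,  0.036]))
(np.float64(0.001962760861210746), (-1, -1, -1, -1), array([-0.   ,  0.584,  0.445, -0.083,  1.487,  0.036]))
(np.float64(0.0019627608612107507), (-1, -1, -1, -1), array([-0.   ,  0.584,  0.445, -0.083,  1.487,  0.036]))
(np.float64(0.001962760861210787), (-1, -1, -1, -1), array([-0.   ,  0.584,  0.445, -0.083,  1.487,  0.036]))
```

```bash
python3 - <<'E'
from h import *
import pickle
S,T=pickle.load(open("c0.pkl","rb"))
tip=onz(S,(235+575/5,235+200/5),0); top=np.array([.611,-.055,.068]); print("light dir per z",(tip-top)/.068, tip)
im=S["image"][200:480]; g=cv2.createCLAHE(4,(4,4)).apply(cv2.cvtColor(im,cv2.COLOR_BGR2GRAY))
cv2.imwrite("pics/s0sh.png",cv2.resize(g,None,fx=1.25,fy=1.25))
E
```

```text
light dir per z [ 0.78444231 -0.05661088 -1.        ] [ 0.66434208 -0.05884954  0.        ]
```

View pics/s0sh.png

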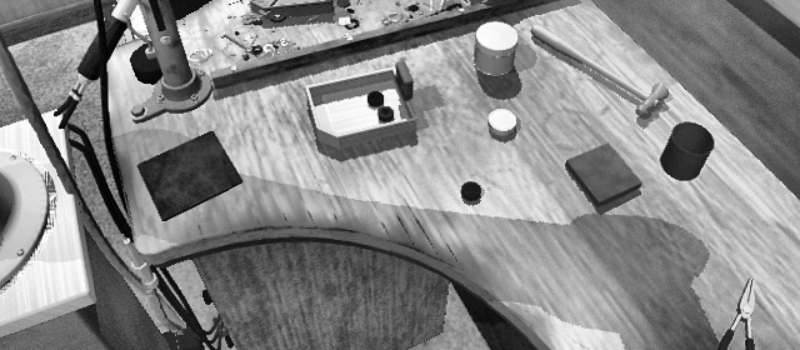

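```bash
python3 - <<'E'
from h import *
import pickle
S,T=pickle.load(open("c0.pkl","rb"))
def enh(im,name):
    g=cv2.createCLAHE(4,(3,3)).apply(cv2.cvtColor(im,cv2.COLOR_BGR2GRAY)); cv2.imwrite("pics/"+name,cv2.resize(g,(800,600)))
t1=cv2.imread("pics/t1.png"); enh(T["image"],"t0e.png"); enh(t1,"t1e.png")
s1=cv2.imread("pics/s1.png"); enh(s1,"s1e.png")
for p in [(560,400),(192,342),(456,378),(512,370),(566,400)]: print(p,np.round(onz(S,p,0),3), np.round(proj(T,[onz(S,p,0)])[0]))
E
```

```text
(560, 400) [ 0.831 -0.432  0.   ] [522. 129.]
(192, 342) [ 0.361 -0.077 -0.   ] [355. 372.]
(456, 378) [ 0.71  -0.324  0.   ] [474. 188.]
(512, 370) [ 0.799 -0.354  0.   ] [486. 145.]
(566, 400) [ 0.839 -0.437  0.   ] [524. 125.]
```

View pics/t0e.png

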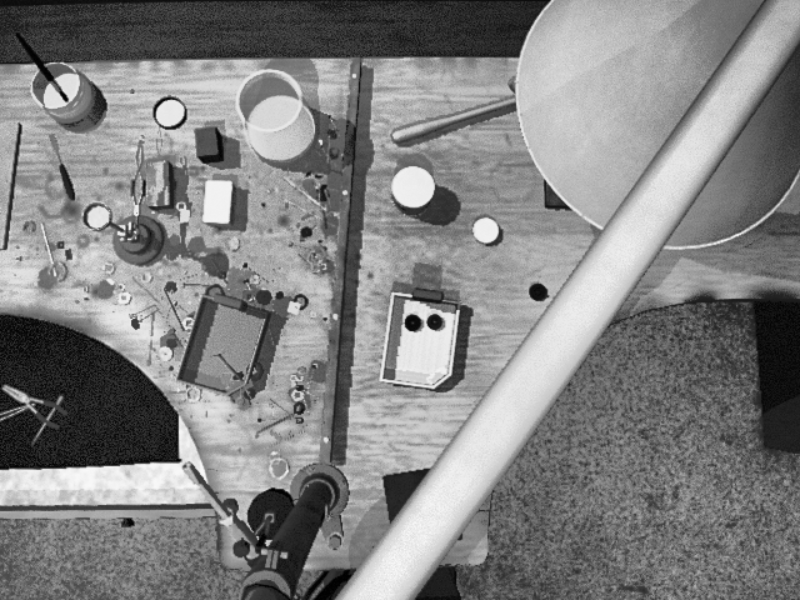

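View pics/t1e.png

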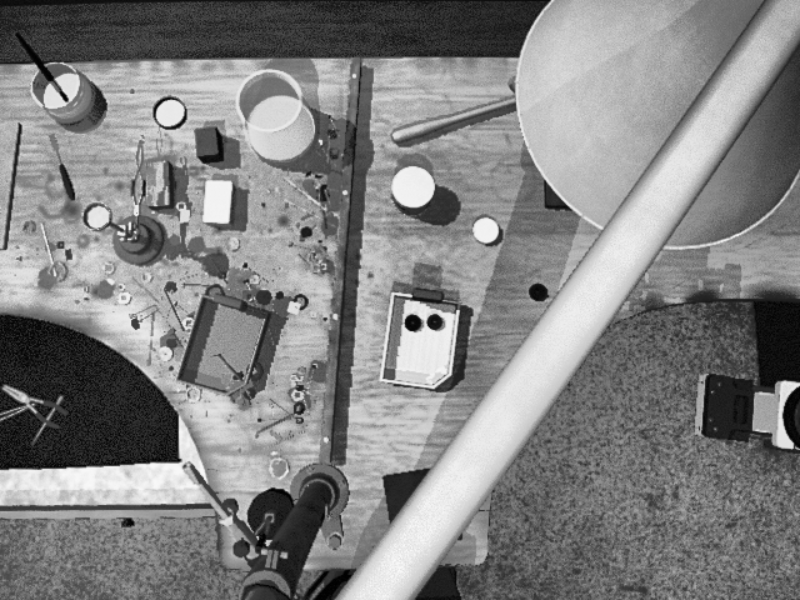

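View pics/s1e.png

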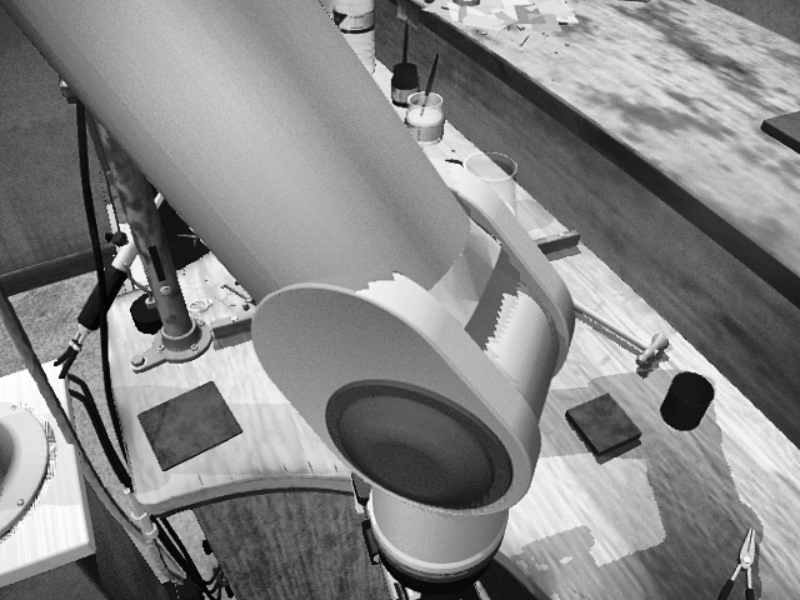

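```bash
python3 - <<'E'
from h import *
import pickle
S,T=pickle.load(open("c0.pkl","rb"))
b,e=tri(T,(256,388),S,(150,268)); print("pole base",b,e)
for z in np.arange(0,.95,.1):
    P=[[b[0],b[1],z]]; t=proj(T,P)[0]; print(round(z,2),"top",np.round(t),"scene",np.round(proj(S,P)[0]),"line x at that row",round(312+(480-t[1])*.687))
# tube edges widths
im=cv2.cvtColor(T["image"],cv2.COLOR_BGR2GRAY).astype(float)
for s in (60,200,300,400):
    # sample perpendicular profile
    c=np.array([312+(480-(480-s))*.687,480-s]); d=np.array([-.687,-1])/np.hypot(.687,1); d=np.array([.687,-1])/np.hypot(.687,1); n=np.array([1,.687])/np.hypot(.687,1)
    pr=[im[int(round(c[1]+k*n[1])),int(round(c[0]+k*n[0]))] for k in range(-50,51,2) if 0<=c[0]+k*n[0]<640 and 0<=c[1]+k*n[1]<480]
    print(c,np.array(pr).astype(int))
E
```

```text
pole base [0.33653726 0.10652901 0.01206291] 0.002599704564920408
0.0 top [256. 388.] scene [152. 272.] line x at that row 375
0.1 top [251. 398.] scene [139. 233.] line x at that row 368
0.2 top [243. 412.] scene [125. 187.] line x at that row 359
0.3 top [234. 429.] scene [109. 133.] line x at that row 347
0.4 top [220. 454.] scene [90. 71.] line x at that row 330
0.5 top [201. 489.] scene [71. -2.] line x at that row 306
0.6 top [171. 545.] scene [ 50. -85.] line x at that row 268
0.7 top [116. 645.] scene [  34. -172.] line x at that row 199
0.8 top [ -2. 857.] scene [  34. -241.] line x at that row 53
0.9 top [ 4923. -8269.] scene [  89. -208.] line x at that row 6323
[353.22 420.  ] [ 65  67  62  66  61  68  70  72 110 134 145 155 161 165 165 170 168 169
 166 170 170 172 169 167 168 170 163 164 165 155 153 139 124 114  59 117
 127 128 125 120 116 127 136 137 143 138 141  81  92  89  96]
[449.4 280. ] [140 137 137 141 137 133 133 136 134 136 115 133 144 156 162 168 171 170
 170 171 170 171 170 171 173 170 166 169 167 163 159 153 146 128 120 100
 107 109 102 107  92 107 102 100 113 114 105 109 110 103 106]
[518.1 180. ] [150 149 152 150 151 151 151 147 145 147 144 132 128 138 155 161 165 167
 171 166 168 167 168 169 167 166 167 168 167 166 161 156 149 137 117 121
 130 129 126 129 155 173 138 123 117 120 118 120 119 116 119]
[586.8  80. ] [154 157 153 152 154 150 156 149 149 151 151 151 135 127 146 152 156 160
 166 163 167 167 167 168 166 163 166 164 163 160 154 151 152 130 113 113
 121 124 125 122 120 118 117 115 111 113 116 115 113 110 111]
```

```bash
python3 - <<'E'
from h import *
from kin import fk
import pickle
S,T=pickle.load(open("c0.pkl","rb"))
for z in (.3,.35,.4,.45,.5,.55): print(z,proj(S,[[.4356,-.4524,z]])[0])
p=[0,.584,.445,-.083,1.487,.036]
q=[0.6244,0.5807,0.1344,1.9069,-0.12,0.6615,-0.895]
sh,el,w,R=fk(p,q,(-1,-1,-1,-1),True); print(sh,el,w)
for d in (.2,.25,.3,.35):
    print(d,[np.round(proj(S,[w+[0,0,d]+(el-w)*f])[0]) for f in (0,.25,.5,.75)], el[2]+d)
for px in [(353,420),(460,260),(560,120)]:
    for z in (.82,.78,.74,.7): print(px,np.round(onz(T,px,z),3))
E
```

```text
0.3 [347.53161541 436.81388719]
0.35 [350.27618101 406.97126377]
0.4 [353.57841294 370.52238393]
0.45 [357.60991445 325.23152622]
0.5 [362.60867244 267.85775725]
0.55 [368.89968763 193.65531056]
[ 0.02736195 -0.02339495  0.        ] [ 0.27087404 -0.23160215  0.48827004] [ 0.43764685 -0.44825868  0.13716923]
0.2 [array([349., 410.]), array([263., 306.]), array([157., 175.]), array([36., 20.])] 0.6882700357023337
0.25 [array([352., 375.]), array([257., 254.]), array([138., 101.]), array([ 10., -70.])] 0.7382700357023336
0.3 [array([356., 332.]), array([249., 189.]), array([118.,  12.]), array([  -8., -164.])] 0.7882700357023336
0.35 [array([361., 278.]), array([240., 108.]), array([ 95., -96.]), array([   3., -223.])] 0.8382700357023336
(353, 420) [0.468 0.003 0.82 ]
(353, 420) [ 0.458 -0.001  0.78 ]
(353, 420) [ 0.449 -0.004  0.74 ]
(353, 420) [ 0.439 -0.008  0.7  ]
(460, 260) [ 0.507 -0.026  0.82 ]
(460, 260) [ 0.51  -0.039  0.78 ]
(460, 260) [ 0.513 -0.052  0.74 ]
(460, 260) [ 0.516 -0.064  0.7  ]
(560, 120) [ 0.545 -0.056  0.82 ]
(560, 120) [ 0.56  -0.079  0.78 ]
(560, 120) [ 0.575 -0.101  0.74 ]
(560, 120) [ 0.59  -0.123  0.7  ]
```

Emit:
{"fn": "move_arm", "kwargs": {"plan": [[[40,49,-17,0,45],[80,98,-34,0,45],[120,147,-51,0,45],[160,196,-68,0,45],[184,224,-80,0,45]]]}}

```text
t: 1.55
tcp_pos: [0.6201, -0.2278, 0.058]
orientation: [[0.989, -0.15, 0.0], [-0.15, -0.989, 0.0], [0.0, -0.0, -1.0]]
wrist_force: [0.2, 0.1, 0.7]
finger_gap: 0.484
```

```bash
cat > look.py <<'E'
import sys
from h import *
np.set_printoptions(precision=4,suppress=True)
n=sys.argv[1]
s=monitor.state(); print(s["t"],s["joint_pos"],s["tcp_pos"],"gap",s["finger_gap"]*93,"F",s["wrist_force"],"tau",s["joint_efforts"])
import pickle
S=capture("scene");T=capture("top"); pickle.dump((S,T),open("c%s.pkl"%n,"wb"))
cv2.imwrite(f"pics/s{n}.png",S["image"]);cv2.imwrite(f"pics/t{n}.png",T["image"])
E
python3 look.py 2
```

```text
1.55 [ 0.1709  0.7205  0.1493  1.8755 -0.1871  0.5588 -1.2789] [ 0.6201 -0.2278  0.058 ] gap 45.015963695258606 F [0.1571 0.1055 0.7483] tau [  2.5402 -78.0422   3.6732 -14.7409   0.0809   0.0668   0.6452]
```

View pics/s2.png

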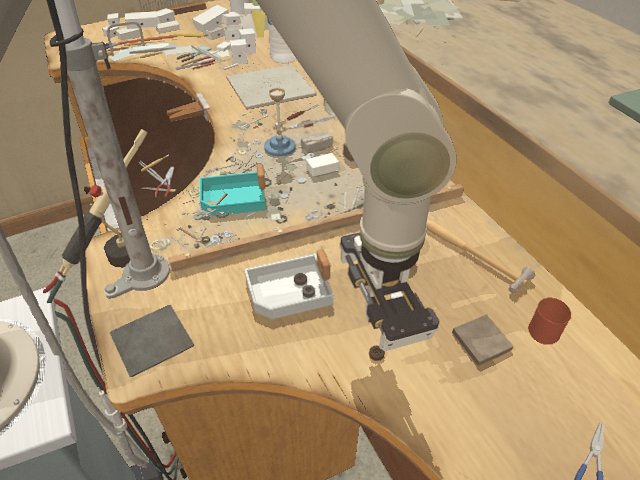

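View pics/t2.png

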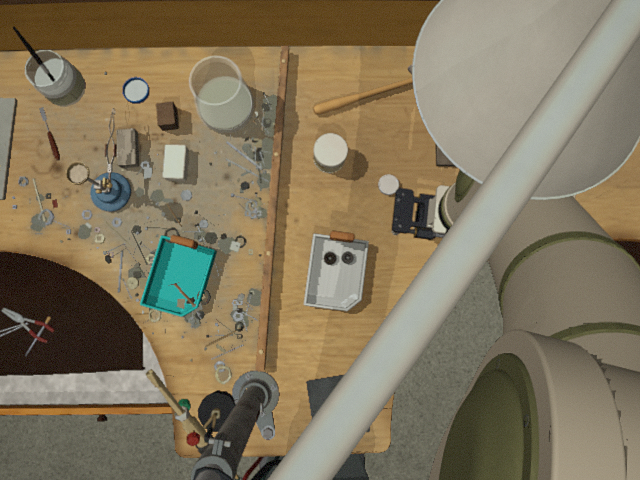

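Emit:
{"fn": "move_arm", "kwargs": {"plan": [[[0,-1,-30,0,45],[0,-1,-50,0,45],[0,-1,-55.5,0,45],[0,-1,-55.5,0,5],[0,-1,-55.5,0,5]]]}}

```text
t: 2.28
tcp_pos: [0.619, -0.2313, 0.0039]
orientation: [[0.988, -0.152, 0.001], [-0.152, -0.988, -0.0], [0.001, 0.0, -1.0]]
wrist_force: [-1.0, -0.3, -0.3]
finger_gap: 0.315
```

Emit:
{"fn": "move_arm", "kwargs": {"plan": [[[0,0,0,0,5],[0,0,0,0,5],[0,0,0,0,5],[0,0,15,0,5],[0,0,40,0,5]]]}}

```text
t: 2.9
tcp_pos: [0.618, -0.2306, 0.0435]
orientation: [[0.988, -0.152, -0.002], [-0.152, -0.988, 0.001], [-0.002, -0.0, -1.0]]
wrist_force: [-0.1, 0.5, 0.4]
finger_gap: 0.238
```

```bash
python3 look.py 3; python3 -c "
import pickle
from h import *
S,T=pickle.load(open('c3.pkl','rb')); crop(S,'s3c.png',330,220,130,160,4)"
```

```text
2.9 [ 0.1794  0.7402  0.1437  1.8819 -0.191   0.5344 -1.2724] [ 0.618  -0.2306  0.0435] gap 22.134498256446584 F [-0.0534  0.4517  0.4363] tau [  0.6626 -72.6752   4.3398 -14.8812  -0.1047  -0.7055   0.0852]
```

View pics/s3c.png

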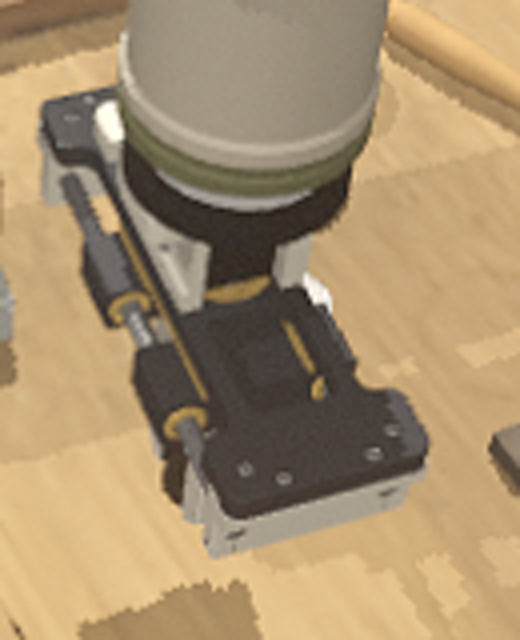

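Emit:
{"fn": "move_arm", "kwargs": {"plan": [[[-10,15,12,0,5],[-22,32,25,0,5],[-36,50,35,0,5],[-50,68,40,0,5],[-60,80,40,0,5]]]}}

```text
t: 3.62
tcp_pos: [0.5573, -0.1487, 0.0838]
orientation: [[0.989, -0.15, -0.0], [-0.15, -0.989, 0.001], [-0.0, -0.001, -1.0]]
wrist_force: [-0.0, -0.2, -0.4]
finger_gap: 0.243
```

```bash
python3 look.py 4; python3 - <<'E'
import pickle
from h import *
from kin import fk
S,T=pickle.load(open('c4.pkl','rb'))
s=monitor.state(); p=[0,.584,.445,-.083,1.487,.036]
sh,el,w,R=fk(p,s["joint_pos"],(-1,-1,-1,-1),True); o=np.array([0,0,.3]); print("model tcp",w,"elbow",el+o)
im=T["image"].copy()
pts=np.array([el+o+(w-el)*f for f in np.linspace(0,1,11)])
for u in proj(T,pts): cv2.circle(im,tuple(int(v) for v in u),4,(0,0,255),-1)
cv2.imwrite("pics/t4m.png",im)
crop(S,'s4c.png',270,200,160,180,3)
E
```

```text
3.625 [ 0.054   0.6138  0.1604  2.0595 -0.2007  0.4829 -1.3581] [ 0.5573 -0.1487  0.0838] gap 22.585174528900982 F [-0.0172 -0.2194 -0.4397] tau [  1.0854 -65.9376   4.192  -14.7946   0.0387   0.2551   0.1007]
model tcp [ 0.55539549 -0.13995239  0.08269913] elbow [ 0.36935614 -0.05105641  0.77704905]
```

View pics/s4.png

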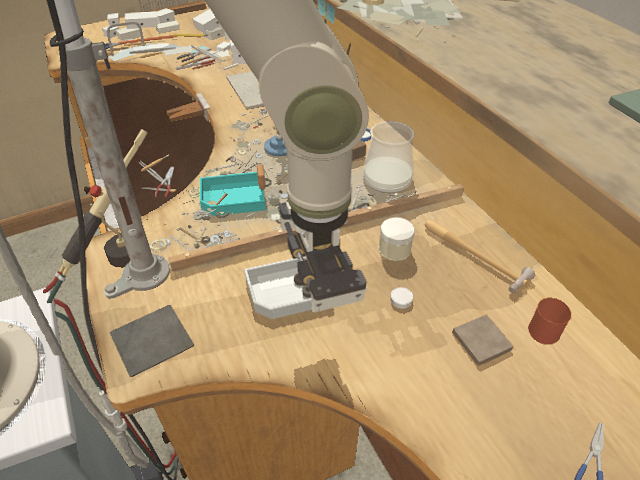

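View pics/t4m.png

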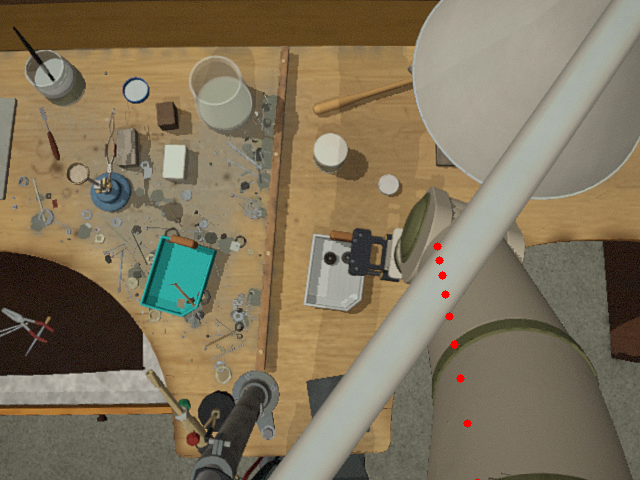

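```bash
cat > kin2.py <<'E'
import numpy as np
from scipy.optimize import least_squares
from kin import z,y,D
c=lambda a,b:[[np.cos(a),0,0]]
D=list(D)
for q,x,O in [([0.1709,0.7205,0.1493,1.8755,-0.1871,0.5588,-1.2789],[0.6201,-0.2278,0.058],[[0.989,-0.15,0],[-0.15,-0.989,0],[0,0,-1.]]),
 ([0.1794,0.7402,0.1437,1.8819,-0.191,0.5344,-1.2724],[0.618,-0.2306,0.0435],[[0.988,-0.152,-0.002],[-0.152,-0.988,0.001],[-0.002,0,-1.]]),
 ([0.054,0.6138,0.1604,2.0595,-0.2007,0.4829,-1.3581],[0.5573,-0.1487,0.0838],[[0.989,-0.15,0],[-0.15,-0.989,0.001],[0,-0.001,-1.]])]:
    D.append((q,x,O))
def fk(p,q,full=False):
    h,L1,L2,yaw,off,a1,b1,a2,b2,a3,b3=p
    R=z(yaw-q[0]); sh=R@[0,0,h]; R=R@y(q[1])
    el=sh+R@[a1,b1,L1]; R=R@z(-q[2])@y(q[3]); w=el+R@[a2,b2,L2]
    R=R@z(-q[4])@y(q[5]); t=w+R@[a3,b3,0]; R=R@z(-q[6]+off)
    return (sh,el,w,t,R) if full else (t,R)
def res(p):
    r=[]
    for q,x,O in D:
        t,R=fk(p,q); r+=list((t-x)*100)+list((R-np.array(O)).ravel()*20)
    return r+list(np.array(p[5:])*.5)
r=least_squares(res,[0,.58,.45,-.08,1.487]+[0]*6); P=r.x
if __name__=="__main__":
    print(np.round(P,4),r.cost)
    for q,x,O in D: print((fk(P,q)[0]-x)*1e3, [np.round(v,3) for v in fk(P,q,True)[1:3]])
E
python3 kin2.py
```

```text
[-4.2200e-02  6.4570e-01  4.5230e-01  1.0000e-04  1.5707e+00  3.2000e-03
 -4.2200e-02  5.9000e-03 -3.7000e-02  7.0000e-03  2.2500e-02] 0.0014949972215179315
[ 0.03124474 -0.02199553  0.04128878] [array([ 0.117, -0.351,  0.489]), array([ 0.237, -0.694,  0.218])]
[-0.01780726  0.10789526 -0.03202321] [array([ 0.265, -0.243,  0.496]), array([ 0.424, -0.473,  0.138])]
[-0.18978418 -0.03615283  0.02138741] [array([ 0.415, -0.114,  0.441]), array([ 0.617, -0.251,  0.058])]
[ 0.13119335 -0.00827608 -0.10604832] [array([ 0.423, -0.12 ,  0.432]), array([ 0.615, -0.254,  0.043])]
[ 0.08160189 -0.046959    0.07539534] [array([ 0.372, -0.062,  0.484]), array([ 0.556, -0.172,  0.084])]
```

```bash
cat > ov.py <<'E'
import sys,pickle
from h import *
from kin2 import fk,P,z,y
def arm(q,d):
    h,L1,L2,yaw,off,a1,b1,a2,b2,a3,b3=P
    R=z(yaw-q[0]); sh=R@[0,0,h+d]; R2=R@y(q[1]); el=sh+R2@[a1,b1,L1]; R4=R2@z(-q[2])@y(q[3]); w=el+R4@[a2,b2,L2]
    U=[sh+R2@[0,b1,L1*f] for f in np.linspace(0,1,6)]; F=[el+R4@[0,b2,L2*f] for f in np.linspace(0,1,11)]
    return sh,el,w,np.array(U),np.array(F)
if __name__=="__main__":
    n=sys.argv[1]; d=float(sys.argv[2]); q=[float(v) for v in sys.argv[3].split(',')]
    S,T=pickle.load(open(f'c{n}.pkl','rb')); sh,el,w,U,F=arm(q,d); print("el",el,"w",w,"F0",F[0])
    a=[]
    for c in(S,T):
        im=c["image"].copy()
        for u in proj(c,F): 
            if abs(u).max()<2000: cv2.circle(im,tuple(int(v) for v in u),4,(0,0,255),-1)
        a.append(im)
    cv2.imwrite(f"pics/ov{n}_{int(d*1000)}.png",cv2.resize(np.hstack(a),None,fx=.625,fy=.625))
E
python3 ov.py 4 0.33 0.054,0.6138,0.1604,2.0595,-0.2007,0.4829,-1.3581
```

```text
el [ 0.37168285 -0.0623016   0.81378643] w [ 0.55596111 -0.17228116  0.41386106] F0 [ 0.36488735 -0.09852876  0.81719157]
```

View pics/ov4_330.png

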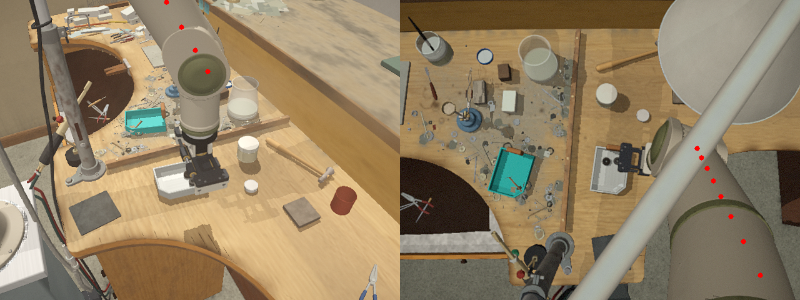

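```bash
python3 - <<'E'
import pickle
from h import *
from ov import arm
S,T=pickle.load(open('c2.pkl','rb'))
sh,el,w,U,F=arm([0.1709,0.7205,0.1493,1.8755,-0.1871,0.5588,-1.2789],.30); print(el,F[0],U[-1],U[-2])
for px in [(440,470),(470,380),(530,335),(600,360),(545,470)]:
    print(px,[np.round(onz(T,px,zz),3) for zz in (.68,.74,.8)])
print(proj(T,[el,F[0],U[-1]]))
# tube centre with z by width: dia assumption from pole attach
for px in [(353,420),(404,350),(455,272)]: print(px,[np.round(onz(T,px,zz),3) for zz in (.7,.75,.8,.83)])
E
```

```text
[ 0.41497932 -0.11438758  0.74091179] [ 0.40467918 -0.14975554  0.74454442] [ 0.41261093 -0.113979    0.74302184] [ 0.32865477 -0.09949552  0.64598213]
(440, 470) [array([ 0.407, -0.055,  0.68 ]), array([ 0.427, -0.039,  0.74 ]), array([ 0.448, -0.024,  0.8  ])]
(470, 380) [array([ 0.453, -0.073,  0.68 ]), array([ 0.463, -0.053,  0.74 ]), array([ 0.473, -0.034,  0.8  ])]
(530, 335) [array([ 0.476, -0.108,  0.68 ]), array([ 0.481, -0.08 ,  0.74 ]), array([ 0.486, -0.053,  0.8  ])]
(600, 360) [array([ 0.461, -0.147,  0.68 ]), array([ 0.469, -0.11 ,  0.74 ]), array([ 0.477, -0.074,  0.8  ])]
(545, 470) [array([ 0.404, -0.112,  0.68 ]), array([ 0.425, -0.083,  0.74 ]), array([ 0.446, -0.055,  0.8  ])]
[[618.14662909 491.48800788]
 [703.36642085 513.36667204]
 [620.61830608 499.29281871]]
(353, 420) [array([ 0.439, -0.008,  0.7  ]), array([ 0.451, -0.003,  0.75 ]), array([0.463, 0.001, 0.8  ]), array([0.47 , 0.004, 0.83 ])]
(404, 350) [array([ 0.472, -0.034,  0.7  ]), array([ 0.477, -0.024,  0.75 ]), array([ 0.482, -0.014,  0.8  ]), array([ 0.486, -0.008,  0.83 ])]
(455, 272) [array([ 0.51 , -0.061,  0.7  ]), array([ 0.507, -0.046,  0.75 ]), array([ 0.505, -0.031,  0.8  ]), array([ 0.504, -0.021,  0.83 ])]
```

```bash
cat > ik.py <<'E'
import numpy as np
from kin2 import fk,P,D
from scipy.spatial.transform import Rotation as Ro
np.set_printoptions(precision=3,suppress=True)
def J(q):
    t0,R0=fk(P,q); j=np.zeros((6,7))
    for i in range(7):
        qq=np.array(q,float); qq[i]+=1e-6; t,R=fk(P,qq); j[:3,i]=(t-t0)/1e-6; j[3:,i]=Ro.from_matrix(R@R0.T).as_rotvec()/1e-6
    return j
def step(q,t,R):
    for _ in range(4):
        t0,R0=fk(P,q); e=np.r_[t-t0,Ro.from_matrix(R@R0.T).as_rotvec()]; q=q+np.linalg.pinv(J(q))@e
    return q
def path(q,t1,R1,n=40):
    t0,R0=fk(P,q); rv=Ro.from_matrix(R1@R0.T).as_rotvec()
    for k in range(1,n+1): q=step(q,t0+(t1-t0)*k/n,Ro.from_rotvec(rv*k/n).as_matrix()@R0)
    return q
if __name__=="__main__":
    q=np.array(D[0][0])
    for i in (1,2,3,4):
        q=path(q,np.array(D[i][1]),fk(P,D[i][0])[1]); print("pred",q); print("obs ",np.array(D[i][0]))
E
python3 ik.py
python3 - <<'E'
from h import *
import pickle
S,T=pickle.load(open("c0.pkl","rb"))
# bench edge from the scene view
for p in [(330,392),(300,387),(360,402),(390,418),(420,440),(450,475),(270,387)]: print(p,np.round(onz(S,p,0),3))
E
```

```text
pred [ 0.628  0.581  0.13   1.906 -0.116  0.662 -0.899]
obs  [ 0.624  0.581  0.134  1.907 -0.12   0.661 -0.895]
pred [ 0.172  0.721  0.148  1.875 -0.186  0.559 -1.28 ]
obs  [ 0.171  0.721  0.149  1.875 -0.187  0.559 -1.279]
pred [ 0.181  0.74   0.142  1.882 -0.188  0.534 -1.275]
obs  [ 0.179  0.74   0.144  1.882 -0.191  0.534 -1.272]
pred [ 0.058  0.614  0.154  2.059 -0.193  0.483 -1.366]
obs  [ 0.054  0.614  0.16   2.059 -0.201  0.483 -1.358]
(330, 392) [ 0.523 -0.257  0.   ]
(300, 387) [ 0.486 -0.23  -0.   ]
(360, 402) [ 0.556 -0.292  0.   ]
(390, 418) [ 0.582 -0.335  0.   ]
(420, 440) [ 0.603 -0.384  0.   ]
(450, 475) [ 0.611 -0.446  0.   ]
(270, 387) [ 0.445 -0.21   0.   ]
```

```bash
cat > clr.py <<'E'
import pickle
from h import *
from ik import *
from ov import arm
from kin2 import z,y
_,T=pickle.load(open('c0.pkl','rb'))
def tube(zz):  # zz= height at px(353,420); depth ratio 54->43 along
    dep=.947-zz; pts=[]
    for px,wd in [((353,420),54),((449,280),49.5),((518,180),46),((587,80),43)]:
        pts.append(onz(T,px,.947-dep*54/wd))
    a=np.array(pts); d=(a[0]-a[1]); return np.vstack([a[0]+d*f for f in (2,1.5,1,.5)]+[a[0]+(a[3]-a[0])*f for f in np.linspace(0,1,9)])
def seg(a,b,n=30): return a+(b-a)*np.linspace(0,1,n)[:,None]
def clear(q,zz,d=.30):
    h=P[0]; R2=z(-q[0])@y(q[1]); sh,el,w,U,F=arm(q,d); ax=R2@[0,1,0]
    t=tube(zz); t=np.vstack([seg(t[i],t[i+1],10) for i in range(len(t)-1)])
    f=lambda A:np.min(np.linalg.norm(A[:,None]-t[None],axis=2))
    return np.array([f(seg(el-.10*ax,el+.0*ax))-.075, f(seg(F[0],F[-1]))-.07]) , el
# elbow cylinder end approximated: spheres to +y of el covered by radius
if __name__=="__main__":
    q0=np.array([0.054,0.6138,0.1604,2.0595,-0.2007,0.4829,-1.3581])
    t0,R0=fk(P,q0)
    print("now",[np.round(clear(q0,zz)[0],3) for zz in (.75,.8,.83)])
    A=np.array([.5254,-.0538,.06]); G=np.array([.611,-.055,.06])
    for yaw in (0,90,-90,180,-180,150,-150):
        R=Ro.from_euler('z',yaw,degrees=True).as_matrix()
        # rotate in place first in 6 parts then translate
        q=q0.copy()
        for k in range(6): q=path(q,t0,Ro.from_euler('z',yaw*(k+1)/6,degrees=True).as_matrix()@R0,10)
        for nm,X in(("wheel",A),("grip",G)):
            qq=path(q,X,R@R0,20); 
            print(yaw,nm,qq,"el",clear(qq,.8)[1],[np.round(clear(qq,zz)[0],3) for zz in (.75,.8,.83)])
E
python3 clr.py
```

```text
now [array([0.025, 0.049]), array([0.035, 0.07 ]), array([0.051, 0.083])]
0 wheel [-0.105  0.617  0.146  2.18  -0.245  0.359 -1.478] el [ 0.379 -0.002  0.782] [array([-0.026, -0.002]), array([-0.01 ,  0.019]), array([0.014, 0.036])]
0 grip [-0.119  0.681  0.177  1.989 -0.238  0.491 -1.492] el [0.411 0.007 0.758] [array([-0.057, -0.027]), array([-0.016,  0.001]), array([0.014, 0.027])]
90 wheel [ 0.144  0.623 -0.222  2.13   0.321  0.42  -0.483] el [ 0.369 -0.096  0.78 ] [array([0.052, 0.057]), array([0.061, 0.087]), array([0.075, 0.105])]
90 grip [ 0.155  0.689 -0.241  1.937  0.295  0.55  -0.438] el [ 0.401 -0.105  0.754] [array([0.035, 0.043]), array([0.052, 0.078]), array([0.07 , 0.099])]
-90 wheel [-0.354  0.671  0.512  2.231 -0.818  0.431 -2.462] el [0.394 0.101 0.761] [array([-0.073, -0.056]), array([-0.027, -0.02 ]), array([0.004, 0.01 ])]
-90 grip [-0.383  0.752  0.588  2.04  -0.766  0.578 -2.544] el [0.427 0.127 0.727] [array([-0.03 , -0.007]), array([0.005, 0.021]), array([0.032, 0.045])]
180 wheel [ 0.421  0.699 -0.648  2.09   0.759  0.6    0.651] el [ 0.364 -0.209  0.75 ] [
[... 455 characters left out ...]
4 0.643] [array([0.134, 0.14 ]), array([0.158, 0.164]), array([0.177, 0.183])]
150 wheel [ 0.33   0.664 -0.504  2.102  0.634  0.528  0.25 ] el [ 0.365 -0.169  0.764] [array([0.109, 0.098]), array([0.12 , 0.133]), array([0.133, 0.154])]
150 grip [ 0.334  0.736 -0.527  1.909  0.589  0.655  0.336] el [ 0.398 -0.183  0.734] [array([0.096, 0.086]), array([0.113, 0.126]), array([0.129, 0.15 ])]
-150 wheel [-0.531  0.773  0.804  2.257 -1.116  0.594 -3.195] el [0.412 0.193 0.718] [array([0.028, 0.04 ]), array([0.051, 0.062]), array([0.072, 0.085])]
-150 grip [-0.535  0.859  0.861  2.063 -1.033  0.731 -3.33 ] el [0.444 0.214 0.677] [array([0.078, 0.089]), array([0.103, 0.112]), array([0.122, 0.131])]
```

Emit:
{"fn": "move_arm", "kwargs": {"plan": [[[0,0,0,10,5],[0,0,0,20,5],[0,0,0,30,5],[0,0,0,40,5],[0,0,0,50,5]]]}}

```text
t: 4.35
tcp_pos: [0.5588, -0.1514, 0.0828]
orientation: [[0.748, 0.663, -0.0], [0.663, -0.748, -0.0], [-0.0, 0.0, -1.0]]
wrist_force: [0.2, -0.0, 0.5]
finger_gap: 0.237
```

Emit:
{"fn": "move_arm", "kwargs": {"plan": [[[0,0,0,10,5],[0,0,0,20,5],[0,0,0,30,5],[0,0,0,40,5],[0,0,0,50,5]]]}}

```text
t: 4.97
tcp_pos: [0.5587, -0.1515, 0.0828]
orientation: [[-0.027, 1.0, -0.0], [1.0, 0.027, -0.0], [-0.0, -0.0, -1.0]]
wrist_force: [0.0, 0.3, -0.9]
finger_gap: 0.243
```

```bash
python3 look.py 5; python3 - <<'E'
from clr import *
q=monitor.state()["joint_pos"]; print(clear(q,.78))
q0=np.array([0.054,0.6138,0.1604,2.0595,-0.2007,0.4829,-1.3581]);t0,R0=fk(P,q0)
for k in range(10): q0=path(q0,t0,Ro.from_euler('z',10*(k+1),degrees=True).as_matrix()@R0,10)
print("pred",q0)
E
```

```text
4.975 [ 0.3854  0.6274 -0.3215  2.0338  0.3723  0.5359 -0.175 ] [ 0.5587 -0.1515  0.0828] gap 22.602871256250896 F [ 0.0485  0.3066 -0.914 ] tau [ -2.0564 -67.9742  -2.3619 -14.8875  -0.7105  -0.1763  -1.6359]
(array([0.142, 0.147]), array([ 0.338, -0.183,  0.779]))
pred [ 0.376  0.632 -0.32   2.003  0.358  0.561 -0.168]
```

View pics/t5.png

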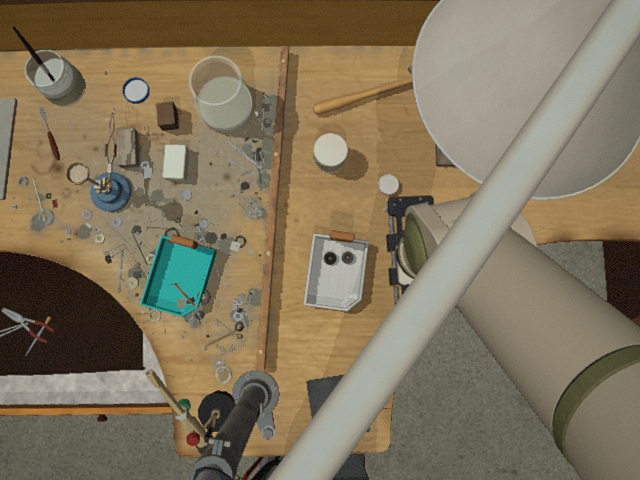

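Emit:
{"fn": "move_arm", "kwargs": {"plan": [[[0,0,0,10,5],[-3,8,0,20,5],[-6,16,0,30,5],[-12,32,0,40,5],[-17,50,0,50,5]]]}}

```text
t: 5.7
tcp_pos: [0.5414, -0.1009, 0.0829]
orientation: [[-0.78, 0.626, -0.0], [0.626, 0.78, -0.0], [0.0, -0.0, -1.0]]
wrist_force: [-0.0, 0.5, -0.2]
finger_gap: 0.242
```

Emit:
{"fn": "move_arm", "kwargs": {"plan": [[[-3,8,0,8,5],[-7,20,0,16,5],[-11,32,0,24,5],[-15,44,0,29.7,5],[-16,48,0,29.7,5]]]}}

```text
t: 6.32
tcp_pos: [0.5254, -0.0525, 0.0829]
orientation: [[-0.987, 0.161, -0.001], [0.161, 0.987, 0.0], [0.001, 0.0, -1.0]]
wrist_force: [0.2, -0.6, 0.6]
finger_gap: 0.241
```

```bash
python3 look.py 6; python3 - <<'E'
import pickle
from clr import *
q=monitor.state()["joint_pos"]; print(clear(q,.78))
S,T=pickle.load(open("c6.pkl","rb")); crop(S,"s6c.png",210,170,170,170,4); crop(T,"t6c.png",280,190,150,140,5)
print(monitor.state()["orientation"])
E
```

```text
6.325 [ 0.4555  0.6547 -0.6775  2.1328  0.7382  0.6022  0.6532] [ 0.5254 -0.0525  0.0829] gap 22.410240129832786 F [ 0.2491 -0.6334  0.6165] tau [  0.2285 -62.7741  -9.3143 -12.8603   0.1093   0.1202   0.6202]
(array([0.165, 0.149]), array([ 0.337, -0.212,  0.768]))
[[-0.987  0.161 -0.   ]
 [ 0.161  0.987  0.   ]
 [ 0.     0.    -1.   ]]
```

View pics/s6c.png

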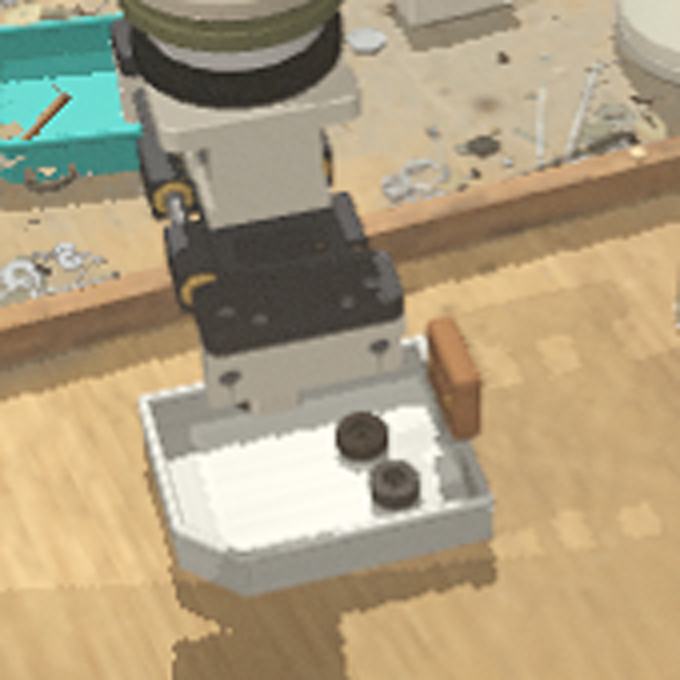

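View pics/t6c.png

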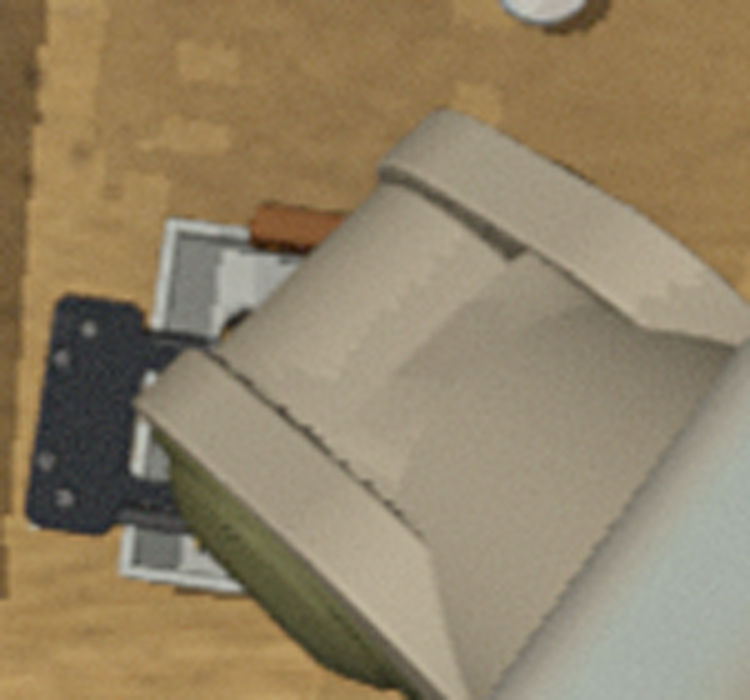

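Emit:
{"fn": "move_arm", "kwargs": {"plan": [[[0,1,-25,0,5],[0,1,-50,0,5],[0,1,-66,0,5],[0,1,-73,0,5],[0,1,-73,0,5]]]}}

```text
t: 7.05
tcp_pos: [0.5256, -0.0521, 0.01]
orientation: [[-0.987, 0.159, -0.0], [0.159, 0.987, -0.0], [0.0, -0.0, -1.0]]
wrist_force: [-0.8, 1.2, -0.8]
finger_gap: 0.246
```

Emit:
{"fn": "move_arm", "kwargs": {"plan": [[[0,0,0,0,31],[0,0,0,0,31],[0,0,0,0,31],[0,0,10,0,31],[0,0,35,0,31]]]}}

```text
t: 7.68
tcp_pos: [0.525, -0.0517, 0.0454]
orientation: [[-0.988, 0.157, -0.002], [0.157, 0.988, 0.0], [0.002, -0.0, -1.0]]
wrist_force: [1.2, -0.9, 0.8]
finger_gap: 0.333
```

Emit:
{"fn": "move_arm", "kwargs": {"plan": [[[10,0,30,0,60],[25,-2,50,0,60],[45,-3,55,0,60],[70,-4,55,0,60],[86,-5,55,0,60]]]}}

```text
t: 8.3
tcp_pos: [0.6125, -0.0569, 0.1008]
orientation: [[-0.988, 0.158, 0.001], [0.158, 0.988, 0.0], [-0.001, 0.0, -1.0]]
wrist_force: [-0.9, -0.5, -0.2]
finger_gap: 0.643
```

```bash
python3 look.py 7; python3 - <<'E'
import pickle
from clr import *
q=monitor.state()["joint_pos"]; print(clear(q,.78))
S,T=pickle.load(open("c7.pkl","rb")); crop(S,"s7c.png",210,170,170,170,4); crop(T,"t7c.png",280,190,150,140,5)
E
```

```text
8.3 [ 0.462   0.714  -0.7145  1.9246  0.674   0.7577  0.7689] [ 0.6125 -0.0569  0.1008] gap 59.84126172294056 F [-0.8969 -0.4858 -0.1534] tau [  0.3483 -71.3746 -11.1602 -16.2808   0.0409  -0.1822  -0.1251]
(array([0.16 , 0.132]), array([ 0.362, -0.227,  0.743]))
```

View pics/s7c.png

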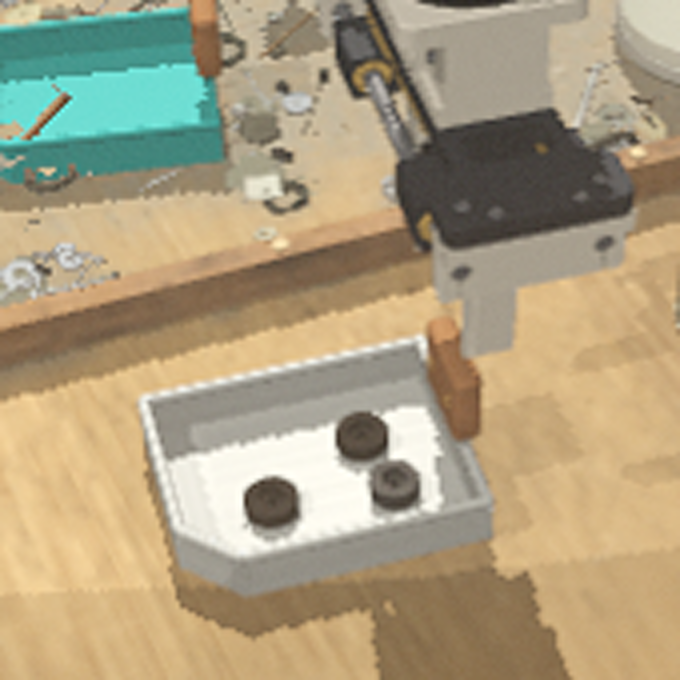

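View pics/t7c.png

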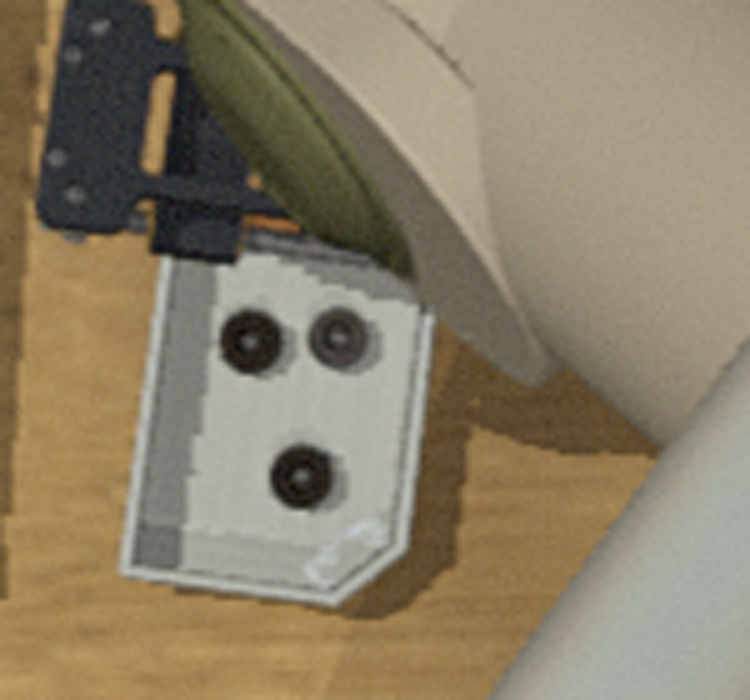

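Emit:
{"fn": "move_arm", "kwargs": {"plan": [[[0,1.5,-20,0,60],[0,1.5,-40,0,60],[0,1.5,-47,0,60],[0,1.5,-47,0,30],[0,1.5,-47,0,30]]]}}

```text
t: 9.02
tcp_pos: [0.6117, -0.0551, 0.0534]
orientation: [[-0.988, 0.157, 0.0], [0.157, 0.988, 0.0], [-0.0, 0.0, -1.0]]
wrist_force: [0.1, 0.5, 1.0]
finger_gap: 0.478
```

Emit:
{"fn": "move_arm", "kwargs": {"plan": [[[0,0,0,0,30],[0,0,0,0,30],[0,0,5,0,30],[0,0,12,0,30],[0,0,20,0,30]]]}}

```text
t: 9.65
tcp_pos: [0.6116, -0.0554, 0.0738]
orientation: [[-0.988, 0.157, 0.0], [0.157, 0.988, -0.0], [-0.0, -0.0, -1.0]]
wrist_force: [0.4, 0.8, -1.9]
finger_gap: 0.472
```

```bash
python3 look.py 8; python3 - <<'E'
import pickle
from h import *
S,T=pickle.load(open("c8.pkl","rb")); crop(S,"s8c.png",210,170,170,170,4)
E
```

```text
9.65 [ 0.4382  0.7449 -0.6826  1.9426  0.7138  0.7118  0.7321] [ 0.6116 -0.0554  0.0738] gap 43.87186471224739 F [ 0.3617  0.7877 -1.9013] tau [ -0.4774 -71.9733 -10.9758 -15.5305   0.094   -0.048   -0.1464]
```

View pics/s8c.png

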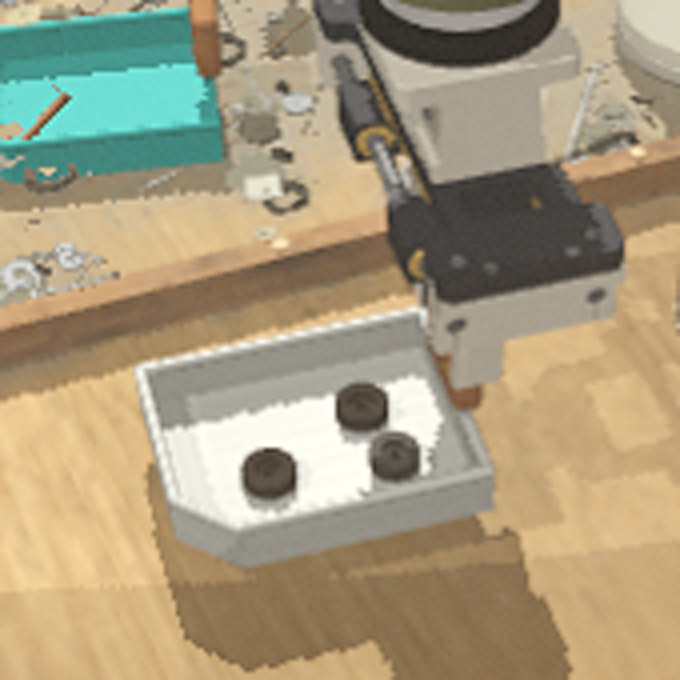

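Emit:
{"fn": "move_arm", "kwargs": {"plan": [[[-1,-8,5,0,30],[-4,-24,10,0,30],[-7,-46,14,0,30],[-10,-68,18,0,30],[-13,-84,20,0,30]]]}}

```text
t: 10.38
tcp_pos: [0.598, -0.1418, 0.0933]
orientation: [[-0.987, 0.159, -0.0], [0.159, 0.987, -0.001], [0.0, -0.001, -1.0]]
wrist_force: [-0.1, -0.6, -2.9]
finger_gap: 0.47
```

Emit:
{"fn": "move_arm", "kwargs": {"plan": [[[-1.5,-10,2,0,30],[-2.5,-16,4,0,30],[-3,-18,4,0,30],[-3,-18,4,0,30],[-3,-18,4,0,30]]]}}

```text
t: 11.0
tcp_pos: [0.5957, -0.1566, 0.0971]
orientation: [[-0.988, 0.156, 0.0], [0.156, 0.988, 0.0], [-0.0, 0.0, -1.0]]
wrist_force: [-1.6, -0.4, -1.5]
finger_gap: 0.471
```

Emit:
{"fn": "move_arm", "kwargs": {"plan": [[[9,61,0,0,30],[16,106,0,0,30],[21,136,0,0,30],[23,151,0,0,30],[24,157,0,0,30]]]}}

```text
t: 11.62
tcp_pos: [0.6195, 0.0001, 0.097]
orientation: [[-0.988, 0.156, -0.0], [0.156, 0.988, -0.0], [0.0, -0.0, -1.0]]
wrist_force: [-0.1, -0.1, -2.4]
finger_gap: 0.467
```

```bash
python3 look.py 9; python3 - <<'E'
import pickle
from h import *
S,T=pickle.load(open("c9.pkl","rb")); crop(S,"s9c.png",190,110,190,190,4)
crop(T,"t9c.png",260,190,150,140,5)
E
```

```text
11.625 [ 0.3621  0.7214 -0.7056  1.9164  0.6742  0.7567  0.6803] [0.6195 0.0001 0.097 ] gap 43.46700607840212 F [-0.075  -0.1189 -2.4032] tau [ -1.0804 -72.3452 -12.315  -17.1155  -0.1584   0.0118  -0.0148]
```

View pics/s9c.png

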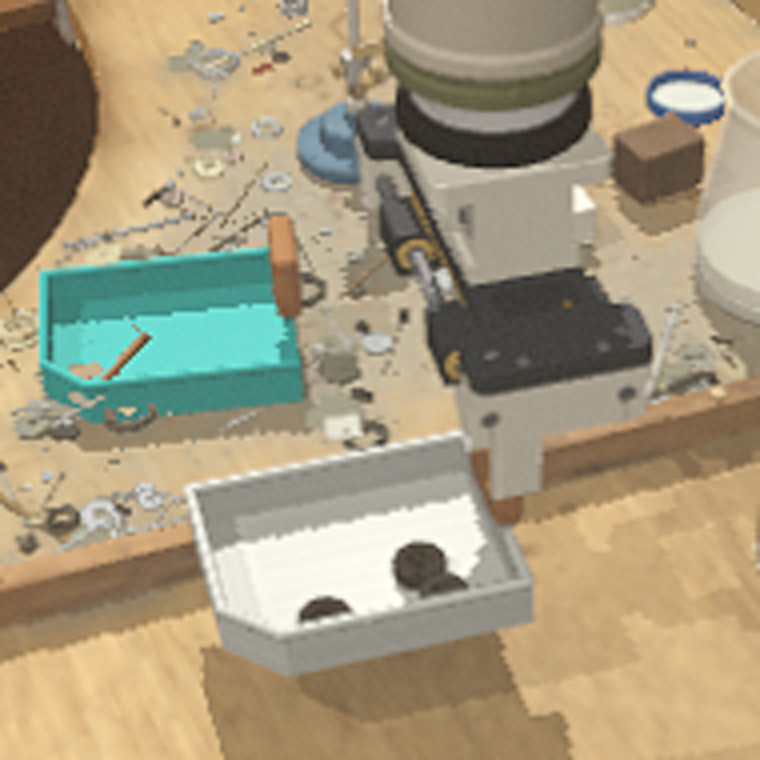

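View pics/t9c.png

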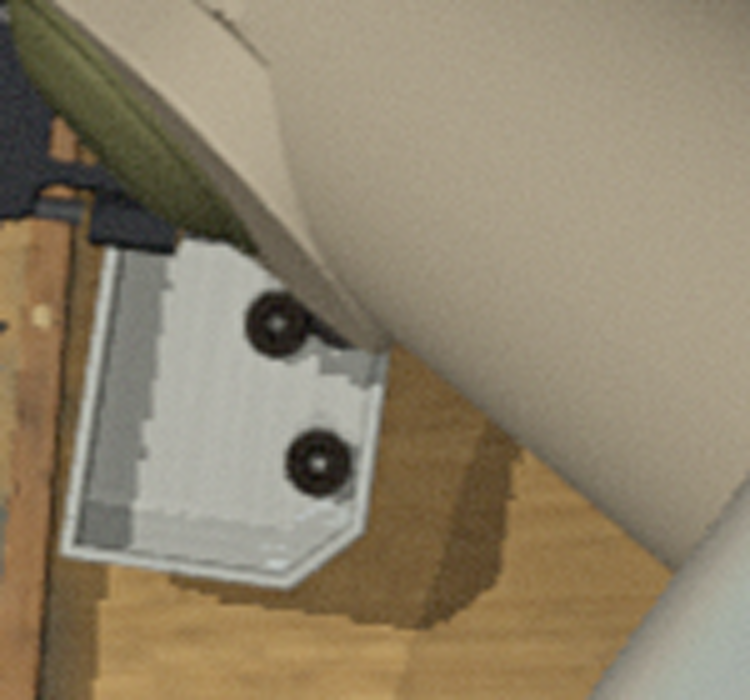

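```bash
python3 - <<'E'
from clr import *
q=monitor.state()["joint_pos"].copy(); t,R0=fk(P,q); print(t)
q=path(q,np.array([.61,-.09,.10]),R0,15); print("moved",q,clear(q,.78)[0])
for k in range(17):
    q=path(q,np.array([.61,-.09,.10]),Ro.from_euler('z',-5*(k+1),degrees=True).as_matrix()@R0,5)
R=fk(P,q)[1]; print("rot",q,[clear(q,zz)[0] for zz in (.75,.8)],"jaw",R[:,1])
for X in ([.61,-.06,.06],[.61,-.015,.118],[.61,-.08,.16]):
    q=path(q,np.array(X),R,15); print(X,q,[clear(q,zz)[0] for zz in (.75,.8)],clear(q,.8)[1])
S,T=pickle.load(open("c0.pkl","rb"))
crop(T,"slatT.png",255,190,40,120,5); crop(S,"slatS.png",170,190,240,90,3)
E
```

```text
[ 0.598 -0.005  0.092]
moved [ 0.508  0.732 -0.719  1.87   0.664  0.796  0.842] [0.179 0.143]
rot [ 0.267  0.644 -0.323  1.906  0.323  0.644 -0.328] [array([0.09, 0.07]), array([0.1  , 0.108])] jaw [ 0.998 -0.071 -0.   ]
[0.61, -0.06, 0.06] [ 0.195  0.694 -0.291  1.933  0.35   0.564 -0.402] [array([0.049, 0.054]), array([0.065, 0.089])] [ 0.399 -0.122  0.752]
[0.61, -0.015, 0.118] [ 0.146  0.613 -0.324  1.911  0.301  0.665 -0.432] [array([0.056, 0.031]), array([0.064, 0.07 ])] [ 0.364 -0.096  0.784]
[0.61, -0.08, 0.16] [ 0.273  0.566 -0.35   1.871  0.273  0.752 -0.299] [array([0.113, 0.056]), array([0.118, 0.097])] [ 0.325 -0.135  0.801]
```

View pics/slatT.png

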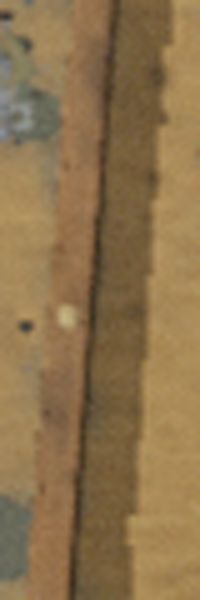

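View pics/slatS.png

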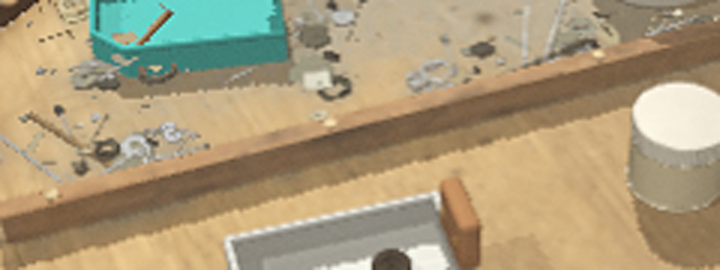

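```bash
python3 - <<'E'
from h import *
import pickle
S,T=pickle.load(open("c0.pkl","rb"))
a=onz(T,(278.2,190),.028);b=onz(T,(268.6,310),.028); print(a,b,"at x=.6:",a[1]+(b[1]-a[1])*(.6-a[0])/(b[0]-a[0]),"ang",np.degrees(np.arctan2(a[1]-b[1],a[0]-b[0])))
crop(S,"slatS2.png",230,205,100,60,8)
for z in (0,.014,.028):
    L=[proj(S,[[x,b[1]+(a[1]-b[1])*(x-b[0])/(a[0]-b[0]),z]])[0] for x in (.5,.55,.6,.65)]; print(z,[np.round((u-[230,205])*8) for u in L])
E
```

```text
[0.70368179 0.06118301 0.028     ] [0.47986065 0.08076358 0.028     ] at x=.6: 0.07025341587493507 ang -4.999684819580293
0 [array([ 78., 398.]), array([280., 346.]), array([477., 294.]), array([670., 244.])]
0.014 [array([ 72., 356.]), array([276., 304.]), array([475., 253.]), array([669., 203.])]
0.028 [array([ 66., 314.]), array([272., 261.]), array([473., 210.]), array([669., 160.])]
```

View pics/slatS2.png

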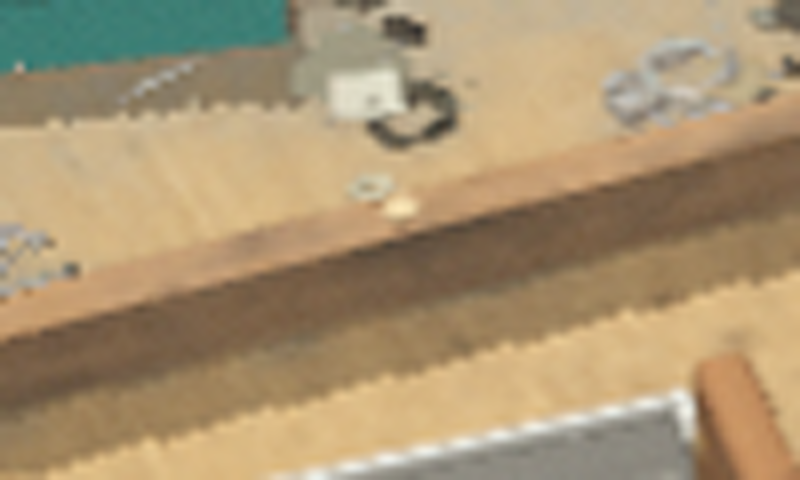

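Emit:
{"fn": "move_arm", "kwargs": {"plan": [[[0,-6,0,-3,30],[-2,-18,0,-8,30],[-4,-36,0,-15,30],[-6,-56,0,-23,30],[-8,-76,0,-31,30]]]}}

```text
t: 12.35
tcp_pos: [0.6111, -0.079, 0.0971]
orientation: [[-0.76, 0.65, -0.0], [0.65, 0.76, -0.001], [-0.0, -0.001, -1.0]]
wrist_force: [0.3, -0.1, -2.8]
finger_gap: 0.471
```

Emit:
{"fn": "move_arm", "kwargs": {"plan": [[[-1,-18,0,-9,30],[-2,-26,0,-18,30],[-2,-28,0,-27,30],[-2,-28,0,-36,30],[-2,-28,0,-44,30]]]}}

```text
t: 12.98
tcp_pos: [0.6091, -0.1064, 0.0971]
orientation: [[-0.095, 0.996, -0.0], [0.996, 0.095, -0.001], [-0.001, -0.0, -1.0]]
wrist_force: [0.5, 0.7, -2.5]
finger_gap: 0.47
```

Emit:
{"fn": "move_arm", "kwargs": {"plan": [[[0,0,0,-6,30],[0,0,-8,-10,30],[0,0,-20,-11,30],[0,0,-32,-11,30],[0,0,-40,-11,30]]]}}

```text
t: 13.6
tcp_pos: [0.6091, -0.1047, 0.056]
orientation: [[0.088, 0.996, -0.001], [0.996, -0.088, 0.0], [-0.0, -0.001, -1.0]]
wrist_force: [0.0, -0.4, -2.0]
finger_gap: 0.468
```

```bash
python3 look.py 10; python3 - <<'E'
import pickle
from h import *
S,T=pickle.load(open("c10.pkl","rb")); crop(S,"s10c.png",210,170,170,170,4)
crop(T,"t10c.png",260,190,150,140,5)
E
```

```text
13.6 [ 0.2633  0.6955 -0.2798  1.9574  0.3533  0.5368 -0.3487] [ 0.6091 -0.1047  0.056 ] gap 43.5397096256879 F [ 0.0353 -0.439  -2.0088] tau [  0.3366 -74.5181  -3.7018 -15.4524  -0.1389   0.1047   0.0448]
```

View pics/s10c.png

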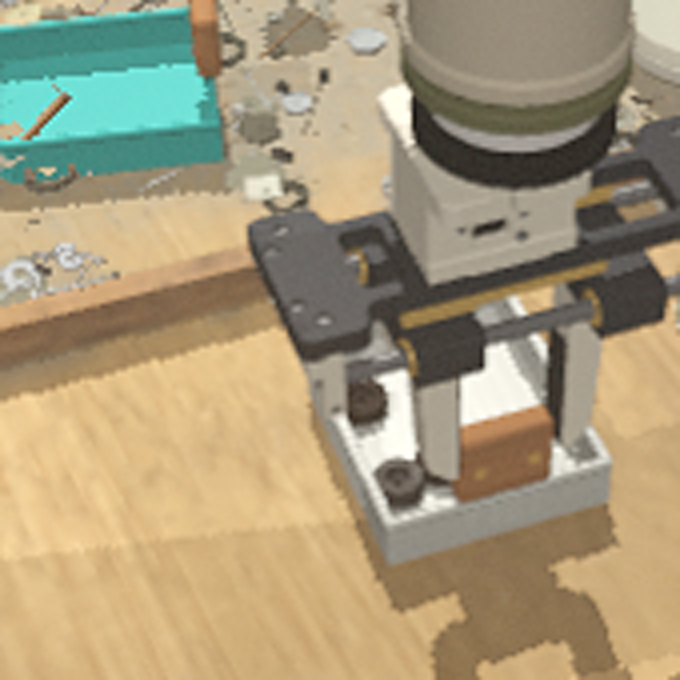

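View pics/t10c.png

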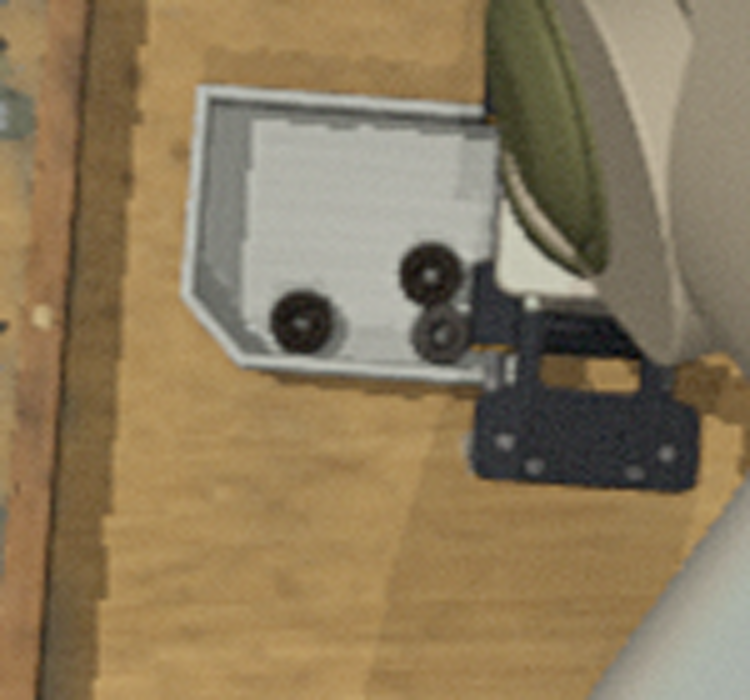

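Emit:
{"fn": "move_arm", "kwargs": {"plan": [[[0.7,7,3,0,30],[1.6,17,3.5,0,30],[2.4,27,3.5,0,30],[3,34,3.5,0,30],[3.2,38,3.5,0,30]]]}}

```text
t: 14.32
tcp_pos: [0.6129, -0.0655, 0.0607]
orientation: [[0.087, 0.996, 0.0], [0.996, -0.087, 0.0], [0.0, 0.0, -1.0]]
wrist_force: [0.9, -0.7, -2.8]
finger_gap: 0.473
```

Emit:
{"fn": "move_arm", "kwargs": {"plan": [[[0.1,1,0,0,30],[0.2,2,0,0,30],[0.3,3,0,0,30],[0.3,4,0,0,30],[0.3,4,0,0,30]]]}}

```text
t: 14.95
tcp_pos: [0.6131, -0.0623, 0.0606]
orientation: [[0.088, 0.996, 0.0], [0.996, -0.088, -0.0], [-0.0, 0.0, -1.0]]
wrist_force: [0.6, 0.3, -1.4]
finger_gap: 0.467
```

Emit:
{"fn": "move_arm", "kwargs": {"plan": [[[0.1,1,0,0,30],[0.2,2,0,0,30],[0.3,3,0,0,30],[0.3,4,0,0,30],[0.3,4,0,0,30]]]}}

```text
t: 15.58
tcp_pos: [0.6134, -0.0591, 0.0607]
orientation: [[0.088, 0.996, 0.0], [0.996, -0.088, -0.001], [-0.001, 0.0, -1.0]]
wrist_force: [0.4, -3.9, -1.1]
finger_gap: 0.47
```

```bash
python3 look.py 11; python3 - <<'E'
import pickle
from h import *
S,T=pickle.load(open("c11.pkl","rb")); crop(S,"s11c.png",210,170,170,170,4)
crop(T,"t11c.png",240,190,150,140,5)
E
```

```text
15.575 [ 0.1847  0.6861 -0.2735  1.9607  0.3417  0.5391 -0.4138] [ 0.6134 -0.0591  0.0607] gap 43.683328090638405 F [ 0.4489 -3.8702 -1.0726] tau [ -2.2189 -72.4677  -5.5646 -15.2468  -0.688   -0.4261  -0.0595]
```

View pics/t11c.png

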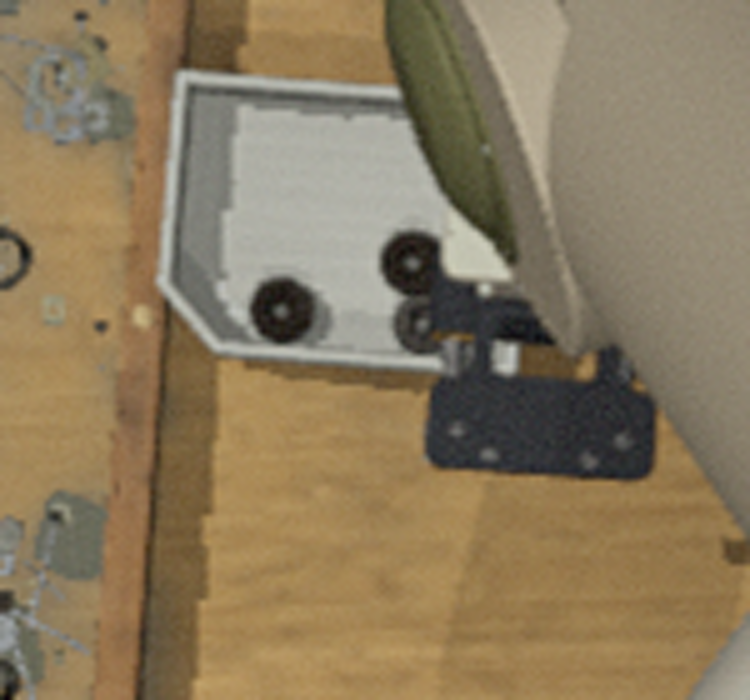

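Emit:
{"fn": "move_arm", "kwargs": {"plan": [[[0.1,1.4,4,0,30],[0.2,3,8.5,0,30],[0.4,4.8,13,0,30],[0.5,6.7,17.5,0,30],[0.7,8.8,22,0,30]]]}}

```text
t: 16.3
tcp_pos: [0.6139, -0.049, 0.0829]
orientation: [[0.087, 0.996, -0.0], [0.996, -0.087, 0.0], [0.0, -0.0, -1.0]]
wrist_force: [-0.3, -2.4, -2.5]
finger_gap: 0.469
```

```bash
python3 look.py 12; python3 - <<'E'
import pickle
from h import *
S,T=pickle.load(open("c12.pkl","rb")); crop(S,"s12c.png",210,170,170,170,4)
E
```

```text
16.3 [ 0.181   0.6554 -0.2905  1.9498  0.3232  0.5813 -0.4122] [ 0.6139 -0.049   0.0829] gap 43.64551278750008 F [-0.3055 -2.4217 -2.5399] tau [ -1.0995 -72.0312  -4.9063 -16.7709  -0.5066  -0.4167  -0.0245]
```

View pics/s12c.png

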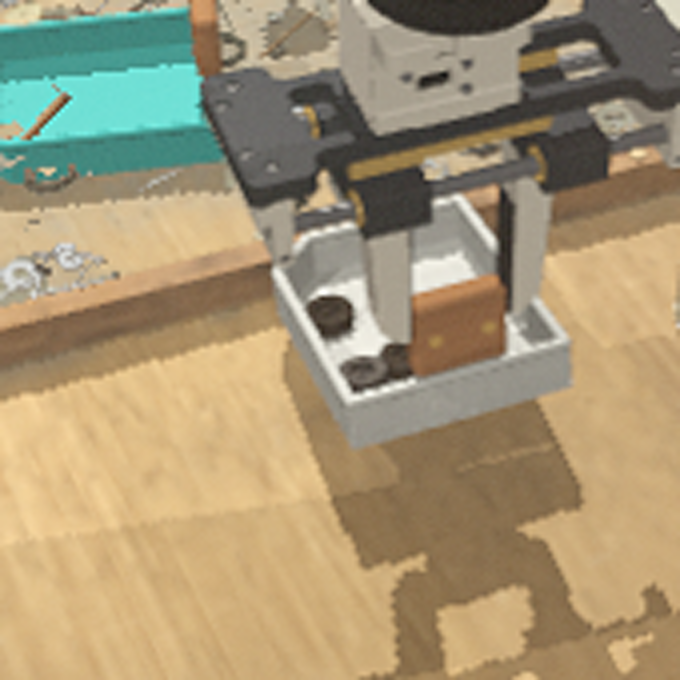

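```bash
cat > wf.py <<'E'
import sys,pickle
from h import *
from scipy.spatial.transform import Rotation as Ro
O=np.array([[67,52],[67,-52],[-43,-52],[-67,-28],[-67,52]])/1e3
def pose(s,th,gz=.061,gx=.065):
    # th = -x end down, degrees; hinge at tray (gx,0,gz); TCP at tray z .0535 when grasped
    Rj=s["orientation"]; j=Rj[:,1]; 
    ty=j if j[1]>0 else -j
    if abs(j[1])<.5: ty=j if j[0]>0 else -j
    tx=np.cross(ty,[0,0,1]); tx/=np.linalg.norm(tx); ty=np.cross([0,0,1],tx)
    R=np.stack([tx,ty,[0,0,1]],1)@Ro.from_euler('y',-th,degrees=True).as_matrix()
    G=s["tcp_pos"]+[0,0,gz-.0535]
    return R,G-R@[gx,0,gz]
def draw(c,R,t,col):
    im=c["image"].copy()
    for z in (0,.026):
        p=proj(c,np.c_[O,np.full(5,z)]@R.T+t); cv2.polylines(im,[np.round(p*8).astype(int)],True,col,1,cv2.LINE_AA,3)
    return im
if __name__=="__main__":
    n=sys.argv[1]; ths=[float(v) for v in sys.argv[2].split(',')]; box=[int(v) for v in sys.argv[3].split(',')]
    S,T=pickle.load(open(f"c{n}.pkl","rb")); s=monitor.state(); a=[]
    for th in ths:
        R,t=pose(s,th); im=draw(S,R,t,(0,0,255)); x,y,w,h=box; a.append(cv2.resize(im[y:y+h,x:x+w],None,fx=2.2,fy=2.2,interpolation=cv2.INTER_CUBIC))
        print(th,"tray origin",t,"cut corner",R@[-.052,-.037,.004]+t)
    cv2.imwrite(f"pics/wf{n}.png",np.hstack(a)[:, :800])
E
python3 wf.py 12 0,10 225,190,170,110
```

```text
0.0 tray origin [0.61973242 0.0157322  0.0296438 ] cut corner [0.58740467 0.07075871 0.0336438 ]
10.0 tray origin [0.61872328 0.00419621 0.0192834 ] cut corner [0.58638722 0.05912768 0.01419292]
```

View pics/wf12.png

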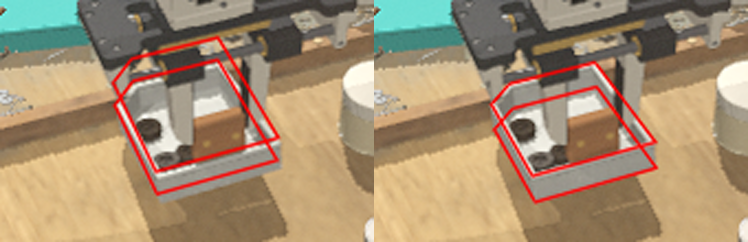

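Emit:
{"fn": "move_arm", "kwargs": {"plan": [[[0.2,2.2,4.3,0,30],[0.4,4.5,8.5,0,30],[0.6,7.1,12.6,0,30],[0.8,9.7,16.6,0,30],[1.1,12.5,20.5,0,30]]]}}

```text
t: 17.02
tcp_pos: [0.6152, -0.0369, 0.1034]
orientation: [[0.088, 0.996, 0.0], [0.996, -0.088, -0.0], [-0.0, 0.0, -1.0]]
wrist_force: [-0.8, -1.9, -2.2]
finger_gap: 0.471
```

```bash
python3 look.py 13; python3 wf.py 13 20,25 225,170,170,130; python3 - <<'E'
import pickle
from h import *
S,T=pickle.load(open("c13.pkl","rb")); crop(T,"t13c.png",240,190,150,140,5)
E
```

```text
17.025 [ 0.17    0.628  -0.303   1.937   0.3062  0.6209 -0.4174] [ 0.6152 -0.0369  0.1034] gap 43.76880987779935 F [-0.849  -1.9258 -2.2456] tau [ -1.0656 -71.0229  -5.0512 -18.0482  -0.5262  -0.5166  -0.0083]
20.0 tray origin [0.61878043 0.00335567 0.03156564] cut corner [0.58631523 0.05663113 0.01753937]
25.0 tray origin [ 0.61816068 -0.00370368  0.02836324] cut corner [0.58557186 0.04816358 0.01001232]
```

View pics/wf13.png

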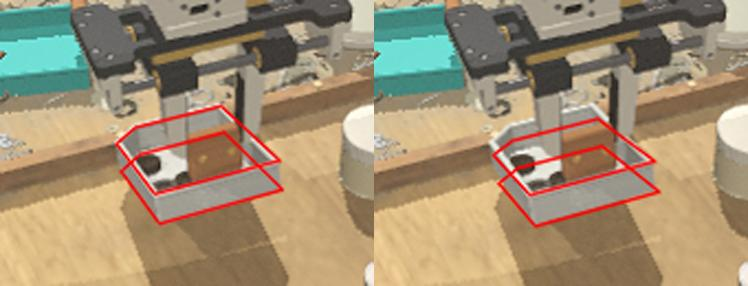

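View pics/t13c.png

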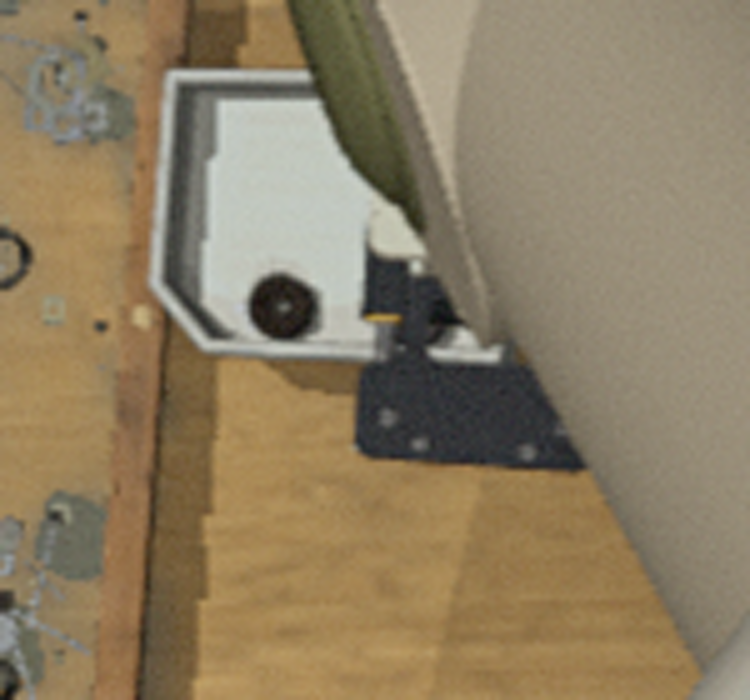

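```bash
sed -i 's/fx=2.2,fy=2.2/fx=float(sys.argv[4]),fy=float(sys.argv[4])/' wf.py; python3 wf.py 13 14,19 265,205,98,80 4; cp pics/wf13.png pics/wf13b.png
```

```text
14.0 tray origin [0.61948839 0.01141985 0.03620524] cut corner [0.58712735 0.06588171 0.02750648]
19.0 tray origin [0.61890131 0.00473263 0.03227964] cut corner [0.58645686 0.05824433 0.01913217]
```

View pics/wf13b.png

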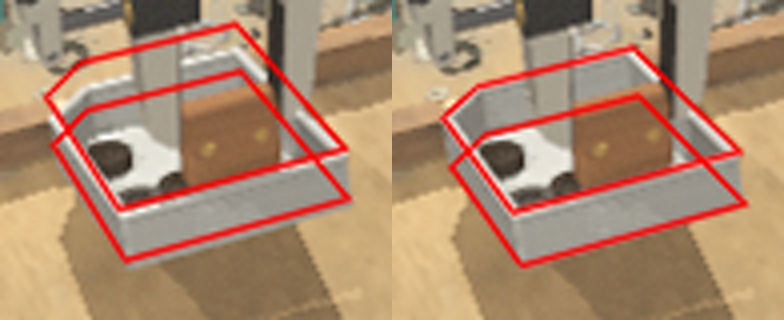

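Emit:
{"fn": "move_arm", "kwargs": {"plan": [[[0.2,2.9,3.8,0,30],[0.5,6,7.5,0,30],[0.8,9.2,11.2,0,30],[1.1,12.5,14.6,0,30],[1.4,16,18,0,30]]]}}

```text
t: 17.75
tcp_pos: [0.6166, -0.0208, 0.1214]
orientation: [[0.088, 0.996, 0.0], [0.996, -0.088, -0.0], [-0.0, 0.0, -1.0]]
wrist_force: [-0.7, -1.7, -2.7]
finger_gap: 0.464
```

```bash
python3 look.py 14; python3 wf.py 14 25,29 260,180,100,100 4;  python3 - <<'E'
import pickle
from h import *
S,T=pickle.load(open("c14.pkl","rb")); crop(T,"t14c.png",240,190,150,140,5)
E
```

```text
17.75 [ 0.1512  0.6051 -0.3128  1.9237  0.291   0.6564 -0.4296] [ 0.6166 -0.0208  0.1214] gap 43.188873094119465 F [-0.6686 -1.7483 -2.7429] tau [ -1.0224 -70.0656  -5.1505 -18.9993  -0.554   -0.5362   0.0205]
25.0 tray origin [0.61956258 0.01246971 0.04630742] cut corner [0.58696575 0.06433193 0.0279565 ]
29.0 tray origin [0.61905158 0.00663866 0.04419795] cut corner [0.58633261 0.05710721 0.02248633]
```

View pics/wf14.png

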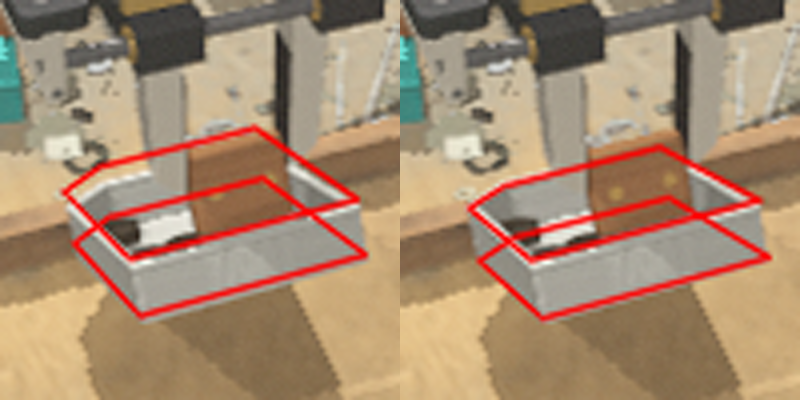

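View pics/t14c.png

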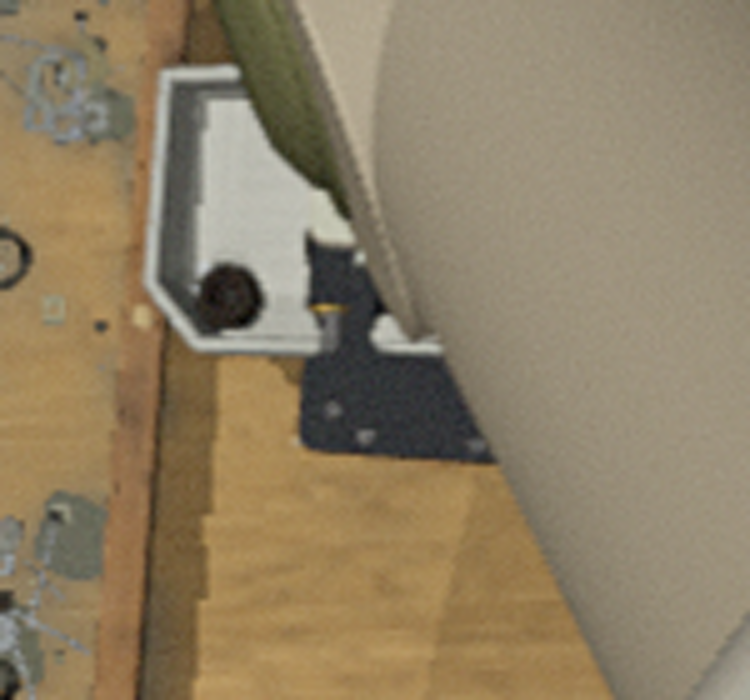

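Emit:
{"fn": "move_arm", "kwargs": {"plan": [[[0.2,2.4,2.1,0,30],[0.4,4.8,4.2,0,30],[0.6,7.2,6.3,0,30],[0.6,7.2,6.3,0,30],[0.6,7.2,6.3,0,30]]]}}

```text
t: 18.48
tcp_pos: [0.6172, -0.0138, 0.1274]
orientation: [[0.088, 0.996, 0.0], [0.996, -0.088, 0.0], [0.0, 0.0, -1.0]]
wrist_force: [0.4, -1.7, -1.2]
finger_gap: 0.471
```

Emit:
{"fn": "move_arm", "kwargs": {"plan": [[[0,-10,5,0,30],[0,-26,15,0,30],[0,-44,28,0,30],[0,-60,40,0,30],[0,-68,48,0,30]]]}}

```text
t: 19.1
tcp_pos: [0.6173, -0.0839, 0.1767]
orientation: [[0.09, 0.996, 0.001], [0.996, -0.09, -0.001], [-0.0, 0.001, -1.0]]
wrist_force: [0.9, -0.1, -1.8]
finger_gap: 0.47
```

```bash
python3 look.py 15; python3 wf.py 15 29,33 260,180,100,100 4;  python3 - <<'E'
import pickle
from h import *
S,T=pickle.load(open("c15.pkl","rb")); crop(T,"t15c.png",240,190,150,140,5)
E
```

```text
19.1 [ 0.2773  0.5441 -0.3459  1.8671  0.2552  0.7724 -0.2964] [ 0.6173 -0.0839  0.1767] gap 43.72545415471243 F [ 0.94   -0.1409 -1.7759] tau [ -0.4741 -68.2408  -3.737  -21.6594   0.0119  -0.1444  -0.0975]
29.0 tray origin [ 0.62008751 -0.0561717   0.09923039] cut corner [ 0.58749629 -0.00562056  0.07751877]
33.0 tray origin [ 0.61954982 -0.06213379  0.09753438] cut corner [ 0.58681219 -0.0132061   0.07256783]
```

View pics/wf15.png

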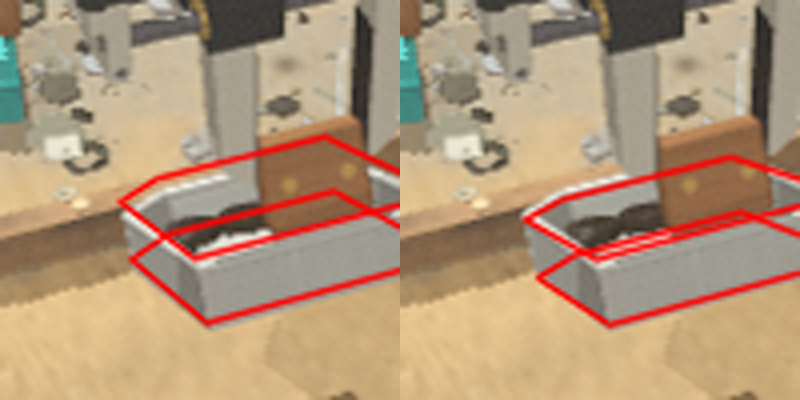

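View pics/t15c.png

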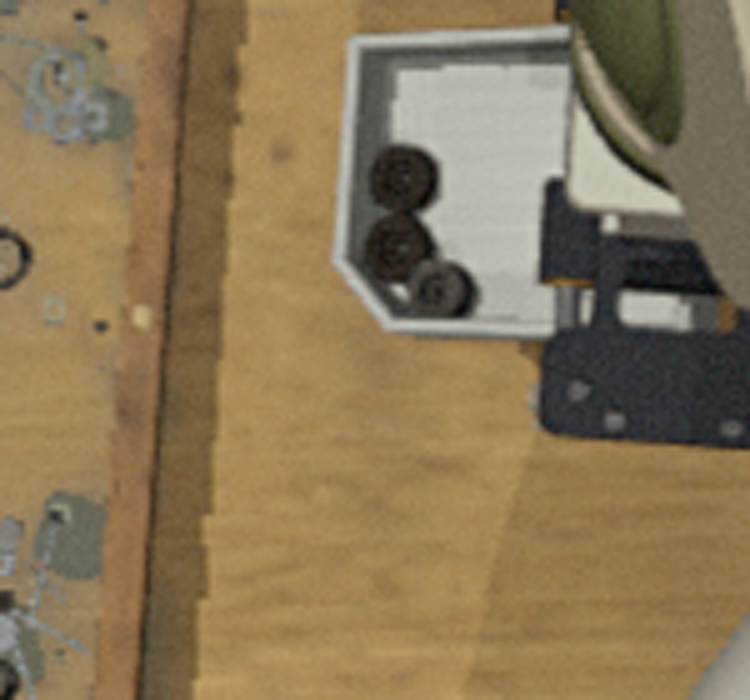

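Emit:
{"fn": "move_arm", "kwargs": {"plan": [[[0,0,-5,0,30],[0,0,-13,0,30],[0,0,-20,0,30],[0,0,-24,0,30],[0,0,-25,0,30]]]}}

```text
t: 19.82
tcp_pos: [0.617, -0.0816, 0.1499]
orientation: [[0.088, 0.996, -0.001], [0.996, -0.088, 0.0], [0.0, -0.001, -1.0]]
wrist_force: [-0.0, 0.1, -1.9]
finger_gap: 0.469
```

Emit:
{"fn": "move_arm", "kwargs": {"plan": [[[0,0,0,0,30],[0,0,0,0,30],[0,0,0,0,30],[0,0,0,0,30],[0,0,0,0,30]]]}}

```text
t: 20.45
tcp_pos: [0.6172, -0.0819, 0.1505]
orientation: [[0.088, 0.996, 0.0], [0.996, -0.088, -0.0], [-0.0, 0.0, -1.0]]
wrist_force: [0.9, -0.1, -2.5]
finger_gap: 0.47
```

```bash
python3 look.py 16; python3 wf.py 16 31,34 260,180,100,100 4;  python3 - <<'E'
import pickle
from h import *
S,T=pickle.load(open("c16.pkl","rb")); crop(T,"t16c.png",240,190,150,140,5)
from wf import pose
s=monitor.state(); print(s["dq"])
for th in (32,34):
    R,t=pose(s,th)
    im=T["image"].copy()
E
```

```text
20.45 [ 0.2647  0.5751 -0.3338  1.8889  0.2733  0.7217 -0.3138] [ 0.6172 -0.0819  0.1505] gap 43.674786951966894 F [ 0.8563 -0.1315 -2.5215] tau [  0.0036 -69.6942  -4.0526 -20.4953  -0.0798  -0.0201   0.0002]
31.0 tray origin [ 0.61930696 -0.05764034  0.07217365] cut corner [ 0.5865456  -0.00793807  0.04882034]
34.0 tray origin [ 0.61890981 -0.06214475  0.0710195 ] cut corner [ 0.5860355  -0.01372363  0.04525761]
[-0.00069325 -0.00023273  0.00179706 -0.00176556 -0.00038165 -0.00089007
 -0.00022873]
```

View pics/wf16.png

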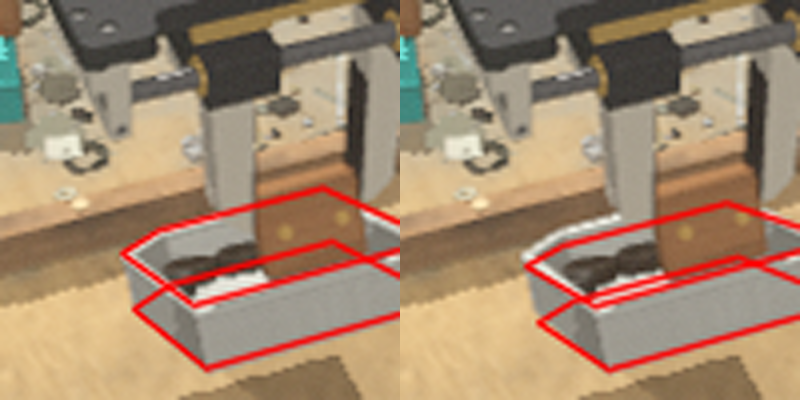

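View pics/t16c.png

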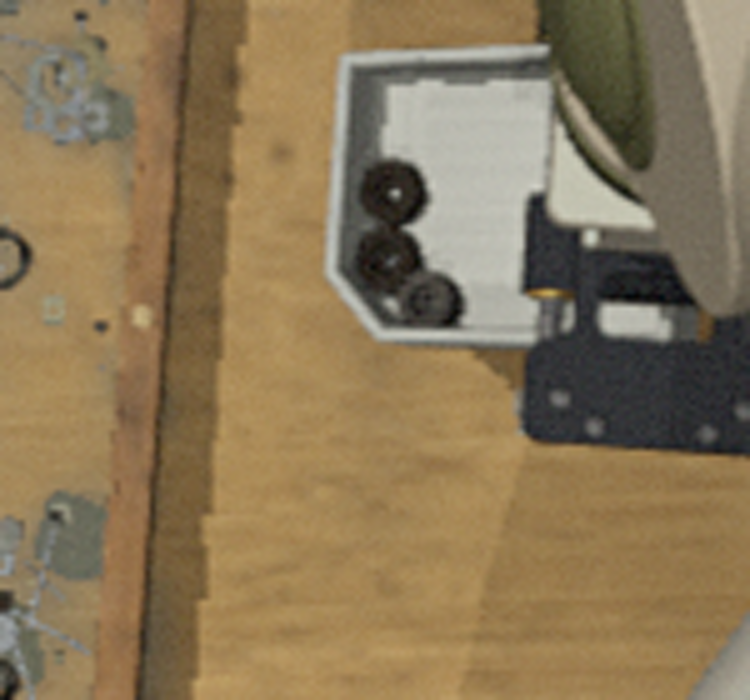

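View pics/s16.png

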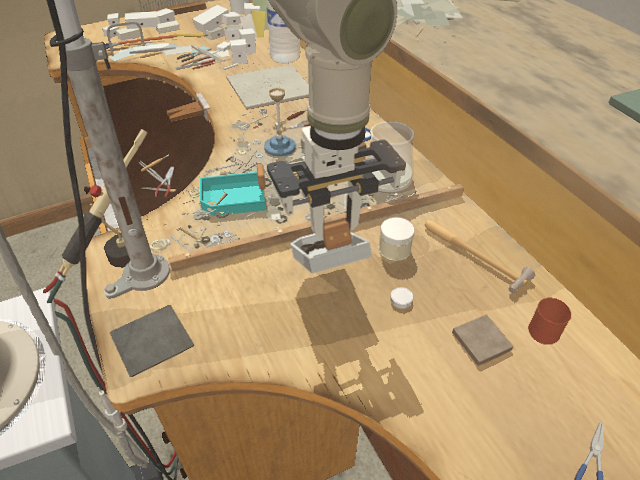

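```bash
python3 - <<'E'
import pickle
from h import *
from wf import pose
S,T=pickle.load(open("c16.pkl","rb")); s=monitor.state()
for th in (31,33):
    R,t=pose(s,th)
    for nm,p,zt in [("far",(394,193),12),("mid",(390,260),12),("near",(432,300),14)]:
        O,D=ray(T,(240+p[0]/5-.4,190+p[1]/5-.4)); O=R.T@(O-t);D=R.T@D
        X=O+D*(zt/1e3-O[2])/D[2]; print(th,nm,np.round(X*1e3,1),"dist",np.round(np.hypot(X[0]+.052,X[1]+.037)*1e3,1))
    for px,m in [((341,60),(-67,52,26)),((331,272),(-67,-28,26)),((378,337),(-43,-52,26))]:
        print("  rim", np.round(proj(T,[R@(np.array(m)/1e3)+t])[0]-[240+px[0]/5-.4,190+px[1]/5-.4],1))
E
```

```text
31 far [-46.    2.1  12. ] dist 39.5
31 mid [-45.7 -22.4  12. ] dist 15.9
31 near [-26.3 -37.   14. ] dist 25.7
  rim [-1.3 -1.6]
  rim [-2.5 -0.4]
  rim [-1.3  0.1]
33 far [-50.1   2.7  12. ] dist 39.8
33 mid [-49.8 -21.9  12. ] dist 15.3
33 near [-29.8 -36.6  14. ] dist 22.2
  rim [ 0.6 -1.1]
  rim [-0.6 -0.1]
  rim [0.4 0.3]
```

All three wheels are 15–40 mm from the corner (limit 60 mm). The tilt is about 33°, the cut corner is about 46 mm above the bench, and the arm is still. I'm handing the job in.

```bash
python3 - <<'E'
from rig import monitor,bot
print(bot.close_job()); s=monitor.state(); print(s["t"],s["tcp_pos"],s["finger_gap"],s["wrist_force"])
E
```

```text
the job is handed in; nothing more can be done
None
the job is handed in; nothing more can be done
```

The stray wheel is in the tray with the other two. I handed the job in with the tray held in the air, tilted about 33° with its cut-corner end lowest, and all three wheels in that corner.

- **How it was tipped:** The moves only allow turns about the vertical. After lifting the tray level by its grip, I gave it a quick sideways jerk to slide the wheels to the cut-corner side. Then I pushed its end wall against the fixed slat so the tray pivoted in the fingers, and moved it clear. The tilt is about the tray's own y axis only, so the whole cut-corner end is low rather than the corner alone.
- **Arm clearance:** I estimated that the arm's elbow could hit a lamp tube over the bench. I turned the wrist half a turn before going to the tray, so the elbow stayed clear.
- **Last checks (at 20.5 s of the 56 s allowed):**
  - The wheels are about 15, 22 and 40 mm from the middle of the cut-off corner (limit 60 mm).
  - That corner is about 46 mm above the bench (minimum 20 mm).
  - The fingers hold the 44 mm grip at a 43.7 mm gap, the wrist force is about the weight of the tray and wheels, and the joints are still.
  - In the picture the round tin, salve tin and flat plate look unmoved. I checked this by eye, not by measuring.
- **What disagreed:**
  - At a fitted tilt of 18–19° the wheels had not visibly moved, although they should slide from 9–15°. They slid between there and about 33°.
  - The gap on the 25 mm stray wheel read about 22.5 mm; that grasp held.

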